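Home and lock the sample tray

ROBOT

A 7-joint arm with a two-finger parallel gripper is mounted at the origin on the work surface. World frame = base frame: x ahead of the robot, y to its left, z up, the work surface at z = 0. Lengths are in m, angles in rad, forces in N, time in s.
With the tool pointing down it reaches from about 0.35 to 0.775 m from the base axis. Payload 3.1 kg.
Tool frame: the origin (TCP) lies at the very end of the fingers, on their centre line; the grasp point (between the pads) lies 19 mm behind it (ctrl.pinch_z is the distance from the TCP to the grasp point, in m); z points along the fingers, x is the direction in which the jaws open and shut, and the axes are right-handed (so a half turn about z gives the same grasp; the last joint's range is limited). The gripper opens to 85 mm and grips with 20 to 120 N. Pads are 22 mm wide; open, the fingers measure 114 mm over their backs; the gripper's body (76 mm by 85 mm) begins 54 mm behind the grasp point. The pads swing forward as they close: fully open they stand 13 mm farther back than shut.
Start: joints at [1.197, 0.311, 0.014, 1.512, -0.004, 1.319, -0.027], TCP at [0.179, -0.52, 0.231] pointing down, gripper open.
Joint ranges: [-2.7, 2.7], [-0.3, 1.91], [-1.27, 1.3], [0.12, 2.57], [-1.44, 4.58], [0.2, 2.03], [-3.05, 3.05]. Speed limits (rad/s): [2.79, 2.79, 3.14, 3.14, 3.14, 3.14, 3.14].

INTERFACE

Orientations are given as a rotation vector (axis times angle).
In Python, from rig import ctrl, snapshot gives the robot as it stands.
- The arm moves only by the tool apply_moves, never from a script. Its argument "motion" is a list of rows, each an object of numbers: "tx", "ty", "tz": the shift along the world's x, y, z in m; "turn": the turn about the world's z in rad; "jaw": the finger opening in m, from 0 to 0.0854. In form: [{"tx": .., "ty": .., "tz": .., "turn": .., "jaw": ..}, ...]. A call has 1 to 10 rows; each row shifts and turns the pose as measured when the row begins; what a row does not reach is not made up. A row lasts 1/10 s, in which the tool goes at most 50 mm and 8.59 degrees, less where a joint would pass 70% of its speed; a pose out of reach is approached as far as the arm can. A call is refused whole if a number of a shift passes 0.05 or a number of a turn 0.15, either way. A call with a gripper value outside its range is refused whole. The fingers move at their own pace and stop on an object; "newtons" is the grip in N (left out, the last holds). Time passes only in rows, so rows that do not move let the fingers close. It gives the time, the measured TCP pose, the force and the opening at its end, in the units of the state.
- ctrl.read_state(): the state, without advancing time (a new reading comes with each control period).
- snapshot(name): name is "scene" or "top" or "wrist"; returns a dict with "image" (420x560x3 uint8, red, green, blue), "fx", "fy", "cx", "cy" (pixels), "position" and "rotation" of the camera in the world. Camera axes: x right, y down, z forward; pixel columns grow to the right and rows downward; lengths in m; the calibration is good to about 2 mm. A picture is of the moment at which its call begins. There is no depth.
- ctrl.job_done(): hands the job in, once; it reports no verdict.
The state is a dict: "t": time; "joint_pos": joint angles; "joint_vel": joint speeds; "effort": joint torques, N m; "position": TCP position; "orientation": TCP orientation; "force": force on the tool from outside, world axes, zero at the start; "torque": the same for the moment, N m; "finger_gap": finger opening in m.
Only numpy, scipy, OpenCV 4.12 (cv2) and the standard library are available. Lean on these libraries where they do the work, as an engineer would, in place of code of your own. Each camera call takes 0.05 s, during which the arm holds its last target.

TASK

Home and lock the sample tray: nudge the round tray round on its spindle by the lugs on its rim until its notch faces the painted mark at the lock. The mark is only a rough guide, so creep the last bit and feel for the lock's sprung tooth catching in the notch, stop there without forcing it, then press the lock's red tab firmly home and take the hand away. Keep every push on the tray light (under about 12 N, or the tooth bends), never force the tooth against the rim, keep the tray flat on its spindle and leave the tin, the jar and the tweezers where they are.

Things in the scene. Friction and masses are not known exactly. Their poses are not given: they have to be found in the camera images.
- changer: Sample changer, fixed: box 300 (x) x 380 (y) x 70 mm high, blue deck on top; origin at the centre of its underside, z up. The tray's spindle (23 mm dia, top 102 mm above the bench) is on its z axis. The lock is at its -y side and slides along its y axis; at its +y side, over 100 mm from the spindle, stand a furnace port and a parked pick-up arm (tops 104 and 139 mm above the bench).
- tray: Round aluminium tray, 160 mm dia, 10 mm thick, 0.25 to 0.5 kg, loose on glide pads round the spindle (1 mm play). Turns either way, held by friction alone (2 to 5 N at a lug, tooth drag included). Origin: centre of its underside, 78 mm above the bench, z up. Three black lugs stand on the rim; the notch is on its -y axis, a red line leads to it. Over 13 N on it bends the tooth.
- notch (a point): Middle of the notch's mouth on the tray's rim, 80 mm from the tray's axis, half-way up the tray (83 mm above the bench). The notch is 12 mm wide at the rim, 12 mm deep, narrowing inwards with 7.5 degree flanks.
- mark (a point): The painted mark: fixed point on the changer's -y axis, 80 mm from the spindle axis, 83 mm above the bench. A rough guide: the lock block sits on slotted screws, and its tooth points at the spindle from up to 8 mm (measured at the rim) to either side of the mark.
- lug0 (a point): Centre of the standing part of a thumb lug on the tray's rim, 72 mm from the tray's axis, 60 degrees counter-clockwise (seen from above) from the notch. Each lug is 12 mm radially x 14 mm along the rim and stands 21 mm above the tray (top 109 mm above the bench).
- lug1 (a point): The same point of the second lug, opposite the notch.
- lug2 (a point): The same point of the third lug, 60 degrees clockwise from the notch.
- lock (a joint): Travel of the lock towards the spindle, m. A 2 N spring keeps its 9 mm wide tooth on the rim (0.0065) and drops it 2 to 4 mm into the notch when within 1.5 mm of its middle; this blocks the tray. Then press the red tab home (8 to 20 N on its stop at 0.016; it stays). Tab: 26 wide x 7 thick, 76 to 106 mm above the bench; outer face 154 mm minus the travel from the spindle axis.
- pan_tin_mid (a point): Centre of a round brass-coloured pan tin, 48 mm dia, 18 mm high, loose on the deck beside the lock. Leave alone.
- jar_mid (a point): Centre of an amber glass jar, 42 mm dia, 60 mm high, loose on the bench on the lock side of the changer. Leave alone.
- tweezers_mid (a point): Centre of steel tweezers, 125 mm long, 7 mm high, loose on the bench on the other side of the changer. Leave alone.

How it is judged:
By the outcome, as a careful person would: the job done as asked, in the order asked, and still so for the second after the job is handed in, with the robot touching nothing.
It also fails if it takes over 72 s, if anything falls off the work surface, if the arm or the gripper's body presses on something with over 40 N, if the wrist force passes 120 N, or if a joint passes its speed limit or range.

## Working session

There is one attempt and no reset: what is moved stays moved. The work goes in short steps, Python scripts to look and compute and a tool call to move; the robot and the scene stay as the last step left them, time stands still between calls to the robot, and variables do not carry over. Pictures are saved under pics/ and viewed, and the job is handed in when it is done.

Besides the shell and the picture viewer there is one more tool, called after "Call:" as a command line: name --argument value ..., lists and objects as JSON in quotes. apply_moves: Moves the arm, as the interface text tells. Its arguments: {"type":"object","properties":{"motion":{"type":"array","items":{"type":"object","properties":{"tx":{"type":"number"},"ty":{"type":"number"},"tz":{"type":"number"},"turn":{"type":"number"},"jaw":{"type":"number"}}}},"newtons":{"type":"number"}},"required":["motion"]}

```bash
mkdir -p pics; ls
cat > h.py <<'E'
import numpy as np, cv2, pickle
from rig import ctrl, snapshot
def snap(n,f):
    s=snapshot(n); cv2.imwrite(f'pics/{f}.png',s['image'][:,:,::-1]); pickle.dump(s,open(f'pics/{f}.pkl','wb')); return s
def load(f): return pickle.load(open(f'pics/{f}.pkl','rb'))
def ray(s,u,v,z):
    d=np.array(s['rotation'])@np.array([(u-s['cx'])/s['fx'],(v-s['cy'])/s['fy'],1]); p=np.array(s['position']); return p+d*(z-p[2])/d[2]
def proj(s,P):
    q=np.array(s['rotation']).T@(np.array(P)-s['position']); return s['fx']*q[0]/q[2]+s['cx'],s['fy']*q[1]/q[2]+s['cy']
E
python3 - <<'E'
from h import *
for n in ('scene','top'):
    s=snap(n,n+'0'); print(n,s['position'],s['rotation'],s['fx'])
print(ctrl.read_state())
E
```

```text
pics
scene [0.74471243 0.38845738 0.68622266] [-0.63865582 -2.82381909  0.84174561] 379.16057012500283
top [0.47477126 0.02840682 1.26621816] [-2.20022671  2.16546788 -0.05122246] 495.11746860756915
{'t': 0.1, 'joint_pos': array([ 1.19726798,  0.31164584,  0.01398097,  1.51288331, -0.00441628,
        1.31920876, -0.02721222]), 'joint_vel': array([ 3.20802488e-03, -4.86859994e-04,  3.63457195e-04, -4.52596200e-03,
        2.76939208e-04,  2.53177513e-03,  5.57803746e-05]), 'effort': array([ 1.51375250e-03, -3.80850935e+01,  1.46932011e-01, -2.31240034e+01,
        1.21793227e-02,  8.10404221e-03,  2.48001419e-05]), 'position': array([ 0.17898728, -0.51937308,  0.230335  ]), 'orientation': array([-2.55692764,  1.82328421,  0.00276498]), 'force': array([ 0.18551991,  0.79286687, -0.59970933]), 'torque': array([-0.01485119,  0.00426474, -0.02613082]), 'finger_gap': 0.0854009098511554}
```

```bash
sed -i "s/np.array(s\['rotation'\])/cv2.Rodrigues(np.array(s['rotation'],float))[0]/g" h.py; python3 -c "
import cv2
for n in ('scene0','top0'):
    pass
im=cv2.imread('pics/top0.png'); cv2.imwrite('pics/top0b.png',cv2.resize(im,(800,600)))
"
```

```text
(no output)
```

View pics/scene0.png

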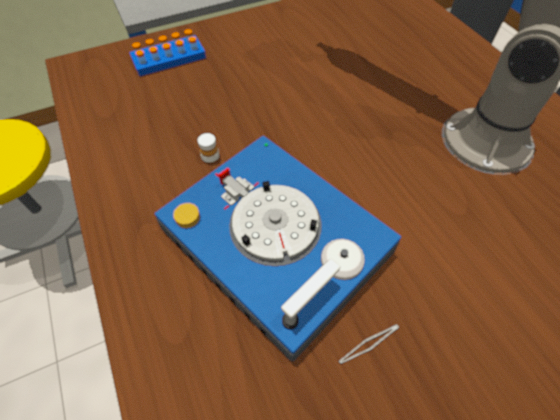

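View pics/top0.png

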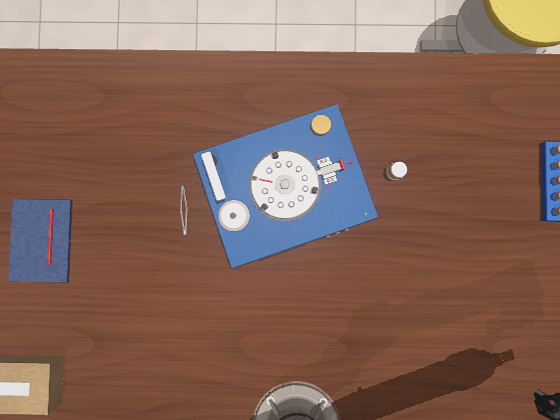

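Run:
```python
from h import *
im=cv2.imread('pics/top0.png')[95:275,180:420]; cv2.imwrite('pics/top0c.png',cv2.resize(im,None,fx=3.3,fy=3.3,interpolation=cv2.INTER_CUBIC))
im=cv2.imread('pics/scene0.png')[130:350,150:410]; cv2.imwrite('pics/scene0c.png',cv2.resize(im,None,fx=2.7,fy=2.7,interpolation=cv2.INTER_CUBIC))
s=load('top0')
# deck corners z=.07
for c in [(336,105),(378,216),(233,268),(194,154)]: print(c,ray(s,*c,.07))
print('spindle',ray(s,285,184,.102))
print('tray', ray(s,285,184,.088))
```

```text
(336, 105) [ 0.79228272 -0.08580753  0.07      ]
(378, 216) [ 0.52216381 -0.18943681  0.07      ]
(233, 268) [0.39155291 0.15774721 0.07      ]
(194, 154) [0.66653978 0.25927466 0.07      ]
spindle [0.59302909 0.03571384 0.102     ]
tray [0.59445117 0.03580171 0.088     ]
```

View pics/top0c.png

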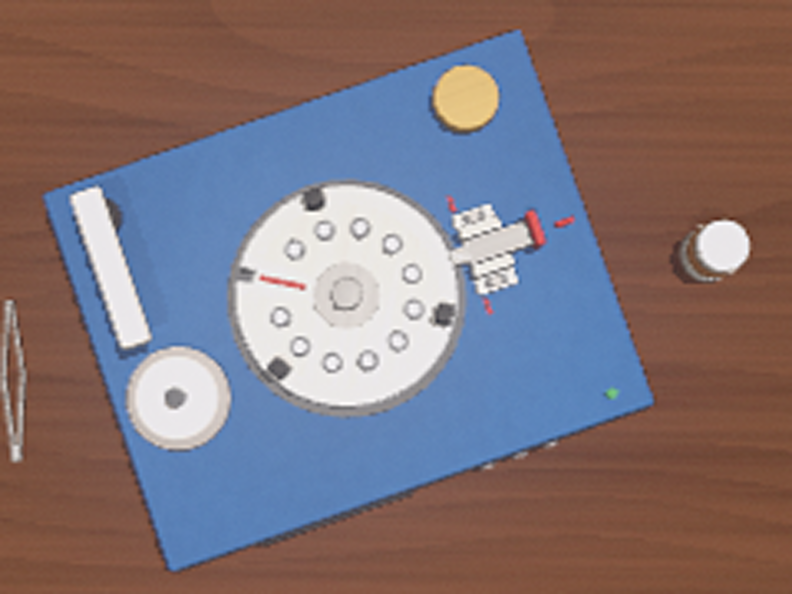

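View pics/scene0c.png

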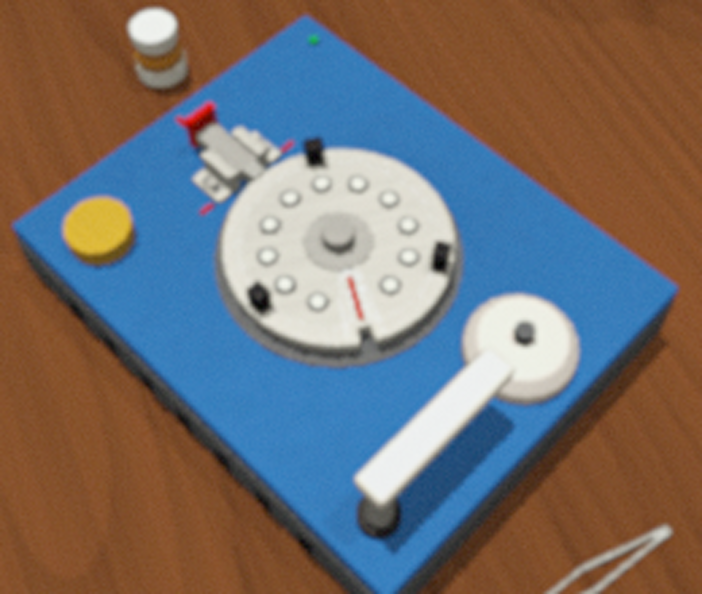

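```bash
cat >> h.py <<'E'
def polar(p,c):
    d=np.array(p[:2])-c; return np.hypot(*d)*1000, np.degrees(np.arctan2(d[1],d[0]))
E
python3 - <<'E'
from h import *
s=load('top0')
C=np.array([.5938,.0356])
f=lambda x,y:(x/3.3+180-.35,y/3.3+95-.35)
for n,p,z in [('spindle top',(347,293),.102),('notch',(241,273),.088),('redline in',(304,287),.088),('redline out',(262,279),.088),('lugA',(314,196),.109),('lugB',(443,312),.109),('lugC',(279,366),.109),('tooth',(458,257),.088),('tabtop',(534,228),.106),('markout',(564,221),.07),('markL',(451,204),.07),('markR',(488,307),.07),('tin',(465,95),.088),('trayL',(230,295),.083),('trayR',(464,295),.083),('trayT',(346,180),.088),('trayB',(350,411),.088)]:
    q=ray(s,*f(*p),z); print(n,q.round(4),np.round(polar(q,C),1))
E
```

```text
spindle top [0.5944 0.0362 0.102 ] [ 0.8 47.4]
notch [0.6092 0.1134 0.088 ] [79.3 78.8]
redline in [0.5997 0.0675 0.088 ] [32.5 79.5]
redline out [0.6051 0.0981 0.088 ] [63.5 79.8]
lugA [0.6629 0.0608 0.109 ] [73.5 20.1]
lugB [ 0.5811 -0.0322  0.109 ] [  69.  -100.6]
lugC [0.5409 0.0836 0.109 ] [ 71.4 137.8]
tooth [ 0.6232 -0.0437  0.088 ] [ 84.6 -69.7]
tabtop [ 0.6425 -0.0966  0.106 ] [140.9 -69.8]
markout [ 0.6532 -0.1224  0.07  ] [168.8 -69.4]
markL [ 0.6647 -0.0392  0.07  ] [103.  -46.5]
markR [ 0.5889 -0.0672  0.07  ] [103.  -92.7]
tin [ 0.742  -0.0474  0.088 ] [169.9 -29.3]
trayL [0.5936 0.1215 0.083 ] [85.9 90.1]
trayR [ 0.5961 -0.0487  0.083 ] [ 84.3 -88.4]
trayT [0.6783 0.0383 0.088 ] [84.6  1.8]
trayB [0.5104 0.0328 0.088 ] [  83.5 -178.1]
```

Call:
apply_moves --motion '[{"tx": 0.024,"ty": 0.04,"turn": 0.14,"jaw": 0.034},{"tx": 0.024,"ty": 0.04,"turn": 0.14,"jaw": 0.034},{"tx": 0.024,"ty": 0.04,"turn": 0.14,"jaw": 0.034},{"tx": 0.024,"ty": 0.04,"turn": 0.14,"jaw": 0.034},{"tx": 0.024,"ty": 0.04,"turn": 0.14,"jaw": 0.034},{"tx": 0.024,"ty": 0.04,"turn": 0.14,"jaw": 0.034},{"tx": 0.024,"ty": 0.04,"turn": 0.14,"jaw": 0.034},{"tx": 0.024,"ty": 0.04,"turn": 0.14,"jaw": 0.034},{"tx": 0.024,"ty": 0.04,"turn": 0.14,"jaw": 0.034},{"tx": 0.024,"ty": 0.04,"turn": 0.14,"jaw": 0.034}]'

```text
invalid input
```

Call:
apply_moves --motion '[{"tx": 0.024,"ty": 0.04,"tz": 0,"turn": 0.14,"jaw": 0.034},{"tx": 0.024,"ty": 0.04,"tz": 0,"turn": 0.14,"jaw": 0.034},{"tx": 0.024,"ty": 0.04,"tz": 0,"turn": 0.14,"jaw": 0.034},{"tx": 0.024,"ty": 0.04,"tz": 0,"turn": 0.14,"jaw": 0.034},{"tx": 0.024,"ty": 0.04,"tz": 0,"turn": 0.14,"jaw": 0.034},{"tx": 0.024,"ty": 0.04,"tz": 0,"turn": 0.14,"jaw": 0.034},{"tx": 0.024,"ty": 0.04,"tz": 0,"turn": 0.14,"jaw": 0.034},{"tx": 0.024,"ty": 0.04,"tz": 0,"turn": 0.14,"jaw": 0.034},{"tx": 0.024,"ty": 0.04,"tz": 0,"turn": 0.14,"jaw": 0.034},{"tx": 0.024,"ty": 0.04,"tz": 0,"turn": 0.14,"jaw": 0.034}]' --newtons 20

```text
t: 1.1
position: [0.4154, -0.1085, 0.2254]
orientation: [3.119, 0.31, -0.01]
force: [0.1, -0.8, -0.1]
finger_gap: 0.0335
```

Call:
apply_moves --motion '[{"tx": 0.025,"ty": 0.038,"tz": -0.005,"turn": 0.132,"jaw": 0.034},{"tx": 0.025,"ty": 0.038,"tz": -0.005,"turn": 0.132,"jaw": 0.034},{"tx": 0.025,"ty": 0.038,"tz": -0.005,"turn": 0.132,"jaw": 0.034},{"tx": 0.025,"ty": 0.038,"tz": -0.005,"turn": 0.132,"jaw": 0.034},{"tx": 0.025,"ty": 0.038,"tz": -0.005,"turn": 0.132,"jaw": 0.034},{"tx": 0,"ty": 0,"tz": 0,"turn": 0,"jaw": 0.034}]' --newtons 20

```text
t: 1.7
position: [0.5435, 0.0969, 0.1975]
orientation: [2.828, 1.36, -0.003]
force: [-0.4, 0.0, 0.0]
finger_gap: 0.0339
```

Run:
```python
from h import *
s=snap('wrist','w1'); print(s['position'],s['rotation'],s['fx'])
st=ctrl.read_state(); print(st['position'],st['orientation'],st['force'],st['joint_pos'])
C=np.array([.594,.036])
for a in (139.2,20,-100.6):
  for z in (.109,): 
    print(a,proj(s,[C[0]+.072*np.cos(np.radians(a)),C[1]+.072*np.sin(np.radians(a)),z]))
print(proj(s,[*C,.102]))
```

```text
[0.49222769 0.13850616 0.3397296 ] [2.61014284 1.25522137 0.1649749 ] 328.94220124001555
[0.54279354 0.09324575 0.19769313] [ 2.82862819  1.35149226 -0.00738782] [ 0.85724256  0.00489916 -0.39807686] [ 0.31197115  0.423217   -0.71813129  1.54170682  0.29253726  1.2889783
  0.4459662 ]
139.2 (np.float64(262.86760244692147), np.float64(216.75518560377316))
20 (np.float64(336.38364230181645), np.float64(344.147041816243))
-100.6 (np.float64(183.86733398042378), np.float64(340.1649688947155))
(np.float64(261.3005200776081), np.float64(298.8721967835785))
```

View pics/w1.png

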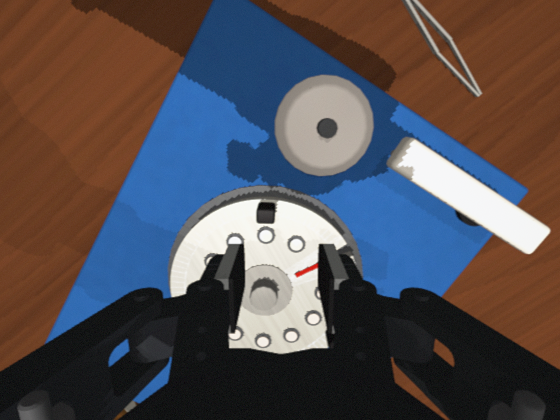

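Call:
apply_moves --motion '[{"tx": -0.003,"ty": -0.01,"tz": -0.035,"turn": -0.035,"jaw": 0.034},{"tx": 0,"ty": 0,"tz": -0.03,"turn": 0,"jaw": 0.034},{"tx": 0,"ty": 0,"tz": 0,"turn": 0,"jaw": 0.034},{"tx": 0,"ty": 0,"tz": 0,"turn": 0,"jaw": 0.034}]' --newtons 20

```text
t: 2.15
position: [0.5391, 0.0781, 0.1317]
orientation: [2.854, 1.288, -0.01]
force: [0.8, 0.6, 1.0]
finger_gap: 0.0341
```

Run:
```python
from h import *
st=ctrl.read_state(); print(st['position'],st['orientation'],st['force'])
s=snap('wrist','w2'); s=snap('scene','s2')
s=load('w2')
C=np.array([.594,.036])
a=139.2
print(a,proj(s,[C[0]+.072*np.cos(np.radians(a)),C[1]+.072*np.sin(np.radians(a)),.109]))
print(proj(s,[*C,.102]))
st=ctrl.read_state(); print(st['position'],st['orientation'],st['force'])
```

```text
[0.53914887 0.07814728 0.13168727] [ 2.8537789   1.28797037 -0.01034926] [0.81342028 0.58558419 1.01752791]
139.2 (np.float64(288.4025485901005), np.float64(238.07528327213262))
(np.float64(288.8396743831354), np.float64(344.0204212113756))
[0.53962636 0.07850047 0.13228847] [ 2.8533377   1.28828078 -0.00830203] [ 0.07250677  0.26436479 -0.30189671]
```

View pics/w2.png

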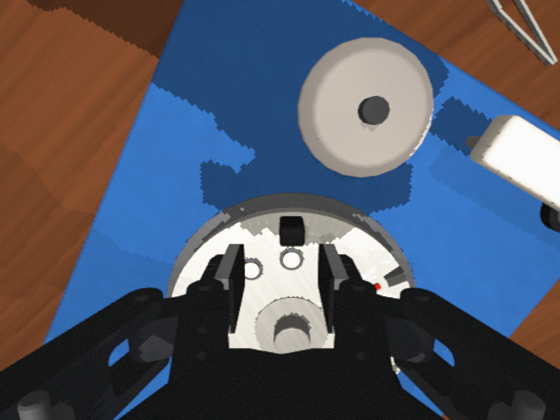

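View pics/s2.png

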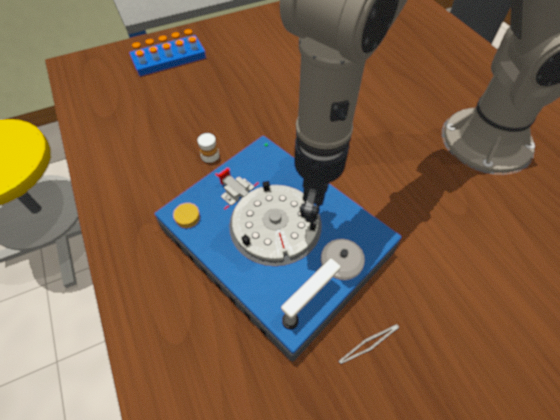

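```bash
python3 - <<'E'
from h import *
s=load('scene0')
f=lambda x,y:(x/2.7+150-.3,y/2.7+130-.3)
C=np.array([.594,.036])
print('spindle',ray(s,*f(338,228),.102))
for n,p in [('A',(260,294)),('B',(314,146)),('C',(440,251))]: 
    q=ray(s,*f(*p),.105); print(n,q,polar(q,C))
for p in [(305,15),(678,290),(395,594),(14,226)]: print(ray(s,*f(*p),.07))
w=load('w2')
print(w['position'],w['rotation'],w['cx'],w['cy'])
for p in [(375,108)]: print('port knob wrist',ray(w,*p,.104))
print('top',ray(load('top0'),175/3.3+179.65,397/3.3+94.65,.104))
print('top tile',ray(load('top0'),178/3.3+179.65,397/3.3+94.65,.08), 'w',ray(w,366,107,.08))
print('scene',ray(s,*f(525,332),.104))
E
python3 -c "
import cv2
im=cv2.imread('pics/w2.png')[180:360,190:430]; cv2.imwrite('pics/w2c.png',cv2.resize(im,None,fx=3.3,fy=3.3,interpolation=cv2.INTER_CUBIC))"
```

```text
spindle [0.59370098 0.03622474 0.102     ]
A [0.66189532 0.06284177 0.105     ] (np.float64(73.00859612961115), np.float64(21.570894080226207))
B [ 0.58053717 -0.03313066  0.105     ] (np.float64(70.42937220448516), np.float64(-101.02011680583132))
C [0.54059046 0.08409274 0.105     ] (np.float64(71.87135095856914), np.float64(137.99847577903003))
[ 0.52124837 -0.18754473  0.07      ]
[0.3944488  0.16479723 0.07      ]
[0.66246754 0.26293936 0.07      ]
[ 0.79544709 -0.08505758  0.07      ]
[0.49005235 0.12340025 0.27354453] [2.63109849 1.18913018 0.1495563 ] 280.94524118710484 205.35856790105797
port knob wrist [0.51753976 0.15891124 0.104     ]
top [0.51788114 0.15758478 0.104     ]
top tile [0.51880591 0.15806712 0.08      ] w [0.51765639 0.160478   0.08      ]
scene [0.51983355 0.16071143 0.104     ]
```

View pics/w2c.png

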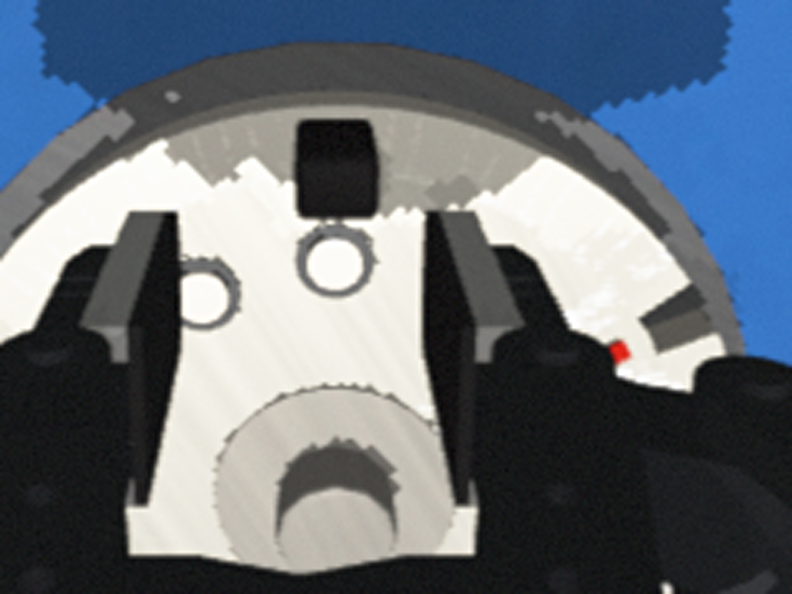

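Call:
apply_moves --motion '[{"tx": 0.001,"ty": 0.006,"tz": 0,"turn": -0.01,"jaw": 0.034},{"tx": 0,"ty": 0,"tz": -0.015,"turn": 0,"jaw": 0.034},{"tx": 0,"ty": 0,"tz": -0.015,"turn": 0,"jaw": 0.034},{"tx": 0,"ty": 0,"tz": 0,"turn": 0,"jaw": 0.034},{"tx": 0,"ty": 0,"tz": 0,"turn": 0,"jaw": 0.034}]' --newtons 20

```text
t: 2.75
position: [0.5439, 0.0862, 0.1051]
orientation: [2.858, 1.271, 0.006]
force: [0.4, -0.4, -0.2]
finger_gap: 0.0339
```

```bash
cat >> h.py <<'E'
C=np.array([.594,.036])
def status():
    st=ctrl.read_state(); p=st['position']; r,a=polar(p,C); o=st['orientation']
    h=np.degrees(2*np.arctan2(o[1],o[0])); f=st['force']; t=np.radians(a)
    ct=f[0]*-np.sin(t)+f[1]*np.cos(t); cr=f[0]*np.cos(t)+f[1]*np.sin(t)
    print(f"t{st['t']:.2f} pos {p.round(4)} r{r:.1f} ang{a:.1f} head{h:.1f} (want {a-90:.1f}) Fccw {ct:.1f} Frad {cr:.1f} Fz {f[2]:.1f} gap {st['finger_gap']:.4f}")
E
python3 -c "
from h import *
status(); snap('wrist','w3')"
```

```text
t2.75 pos [0.5439 0.0862 0.1051] r70.9 ang134.9 head47.9 (want 44.9) Fccw 0.0 Frad -0.6 Fz -0.2 gap 0.0339
```

View pics/w3.png

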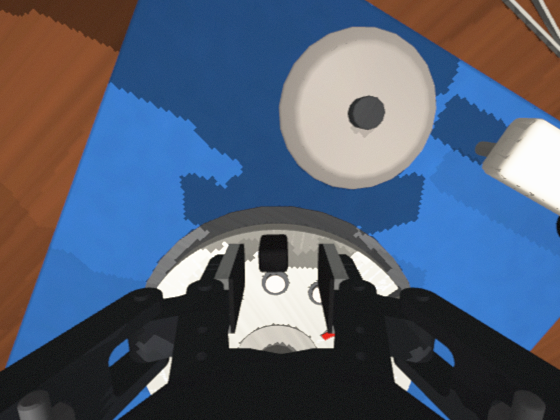

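Call:
apply_moves --motion '[{"tx": 0,"ty": 0,"tz": -0.005,"turn": -0.03,"jaw": 0.034},{"tx": 0,"ty": 0,"tz": -0.004,"turn": -0.02,"jaw": 0.034},{"tx": 0,"ty": 0,"tz": 0,"turn": 0,"jaw": 0.034}]' --newtons 20

```text
t: 3.1
position: [0.5448, 0.0866, 0.0971]
orientation: [2.89, 1.196, 0.009]
force: [-0.4, -0.5, 0.1]
finger_gap: 0.034
```

```bash
python3 -c "
from h import *
status()"
```

```text
t3.10 pos [0.5448 0.0866 0.0971] r70.6 ang134.2 head45.0 (want 44.2) Fccw 0.6 Frad -0.0 Fz 0.1 gap 0.0340
```

```bash
cat >> h.py <<'E'
def plan(n,deg,r=72,z=None,lead=0):
    st=ctrl.read_state(); p=st['position']; rr,a=polar(p,C); o=st['orientation']
    h=np.degrees(2*np.arctan2(o[1],o[0])); 
    herr=np.radians((a-90-h+180)%360-180); cur=np.array(p[:2])
    for i in range(n):
        a2=np.radians(a-deg*(i+1)); tgt=C+r/1000*np.array([np.cos(a2),np.sin(a2)])
        d=tgt-cur; cur=tgt
        print(f"tx {d[0]:.4f} ty {d[1]:.4f} turn {-np.radians(deg)+herr/n:.3f}")
E
python3 -c "
from h import *
plan(5,2.5)"
```

```text
tx 0.0013 ty 0.0032 turn -0.046
tx 0.0024 ty 0.0020 turn -0.046
tx 0.0025 ty 0.0019 turn -0.046
tx 0.0026 ty 0.0018 turn -0.046
tx 0.0026 ty 0.0017 turn -0.046
```

Call:
apply_moves --motion '[{"tx": 0.0018,"ty": 0.0026,"tz": 0,"turn": -0.046,"jaw": 0.034},{"tx": 0.0024,"ty": 0.002,"tz": 0,"turn": -0.046,"jaw": 0.034},{"tx": 0.0025,"ty": 0.0019,"tz": 0,"turn": -0.046,"jaw": 0.034},{"tx": 0.0026,"ty": 0.0018,"tz": 0,"turn": -0.046,"jaw": 0.034}]' --newtons 20

```text
t: 3.5
position: [0.5513, 0.091, 0.0972]
orientation: [2.986, 0.913, -0.007]
force: [-4.2, -2.6, 2.3]
finger_gap: 0.0338
```

```bash
python3 -c "
from h import *
status();plan(6,3)"
```

```text
t3.50 pos [0.5513 0.091  0.0972] r69.6 ang127.8 head34.0 (want 37.8) Fccw 5.0 Frad 0.5 Fz 2.3 gap 0.0338
tx 0.0016 ty 0.0041 turn -0.041
tx 0.0032 ty 0.0021 turn -0.041
tx 0.0033 ty 0.0019 turn -0.041
tx 0.0034 ty 0.0017 turn -0.041
tx 0.0034 ty 0.0015 turn -0.041
tx 0.0035 ty 0.0014 turn -0.041
```

Call:
apply_moves --motion '[{"tx": 0.0026,"ty": 0.003,"tz": 0,"turn": -0.041,"jaw": 0.034},{"tx": 0.0032,"ty": 0.0021,"tz": 0,"turn": -0.041,"jaw": 0.034},{"tx": 0.0033,"ty": 0.0019,"tz": 0,"turn": -0.041,"jaw": 0.034},{"tx": 0.0034,"ty": 0.0017,"tz": 0,"turn": -0.041,"jaw": 0.034}]' --newtons 20

```text
t: 3.9
position: [0.5536, 0.0898, 0.0966]
orientation: [3.042, 0.649, -0.056]
force: [-6.2, -2.8, 4.4]
finger_gap: 0.0339
```

```bash
python3 -c "
from h import *
status();plan(6,4);snap('wrist','w4');snap('top','t4')"
```

```text
t3.90 pos [0.5536 0.0898 0.0966] r67.3 ang126.9 head24.1 (want 36.9) Fccw 6.6 Frad 1.5 Fz 4.4 gap 0.0339
tx 0.0013 ty 0.0066 turn -0.032
tx 0.0043 ty 0.0026 turn -0.032
tx 0.0045 ty 0.0023 turn -0.032
tx 0.0046 ty 0.0020 turn -0.032
tx 0.0048 ty 0.0016 turn -0.032
tx 0.0049 ty 0.0013 turn -0.032
```

View pics/w4.png

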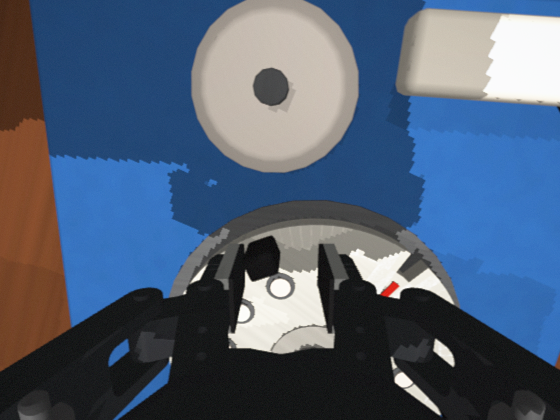

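Run:
```python
from h import *
status()
im=cv2.imread('pics/t4.png')[95:275,180:420]; cv2.imwrite('pics/t4c.png',cv2.resize(im,None,fx=3.3,fy=3.3,interpolation=cv2.INTER_CUBIC))
```

```text
t4.00 pos [0.5537 0.09   0.0966] r67.3 ang126.7 head24.1 (want 36.7) Fccw 6.5 Frad 1.3 Fz 3.7 gap 0.0339
```

View pics/t4c.png

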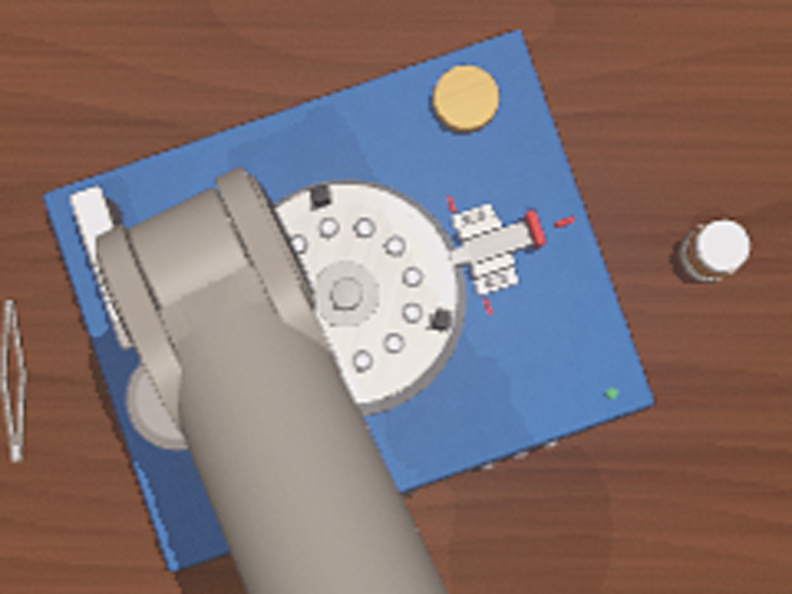

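Call:
apply_moves --motion '[{"tx": -0.002,"ty": 0.0,"tz": 0.002,"turn": 0.1,"jaw": 0.034},{"tx": -0.002,"ty": 0.002,"tz": 0.002,"turn": 0.1,"jaw": 0.034},{"tx": 0,"ty": 0,"tz": 0,"turn": 0,"jaw": 0.034}]' --newtons 20

```text
t: 4.3
position: [0.5493, 0.0915, 0.1014]
orientation: [2.954, 0.96, -0.051]
force: [-0.4, -0.1, 0.3]
finger_gap: 0.0337
```

```bash
python3 -c "
from h import *
status();plan(6,4)"
```

```text
t4.30 pos [0.5493 0.0915 0.1014] r71.2 ang128.8 head36.0 (want 38.8) Fccw 0.4 Frad 0.2 Fz 0.3 gap 0.0337
tx 0.0035 ty 0.0036 turn -0.062
tx 0.0042 ty 0.0027 turn -0.062
tx 0.0044 ty 0.0024 turn -0.062
tx 0.0046 ty 0.0021 turn -0.062
tx 0.0047 ty 0.0018 turn -0.062
tx 0.0048 ty 0.0015 turn -0.062
```

Call:
apply_moves --motion '[{"tx": 0.0035,"ty": 0.0034,"tz": -0.001,"turn": -0.045,"jaw": 0.034},{"tx": 0.0042,"ty": 0.0027,"tz": 0,"turn": -0.045,"jaw": 0.034},{"tx": 0.0044,"ty": 0.0024,"tz": 0,"turn": -0.045,"jaw": 0.034}]' --newtons 20

```text
t: 4.6
position: [0.5569, 0.0958, 0.1003]
orientation: [3.014, 0.739, -0.075]
force: [-7.5, -4.2, 4.5]
finger_gap: 0.034
```

```bash
python3 -c "
from h import *
status();plan(6,4); print(ctrl.read_state()['orientation'], ctrl.read_state()['torque'])"
```

```text
t4.60 pos [0.5569 0.0958 0.1003] r70.4 ang121.8 head27.5 (want 31.8) Fccw 8.5 Frad 0.4 Fz 4.5 gap 0.0340
tx 0.0035 ty 0.0039 turn -0.057
tx 0.0045 ty 0.0022 turn -0.057
tx 0.0047 ty 0.0019 turn -0.057
tx 0.0048 ty 0.0015 turn -0.057
tx 0.0049 ty 0.0012 turn -0.057
tx 0.0050 ty 0.0009 turn -0.057
[ 3.01411055  0.73852574 -0.07509536] [-0.72707264  1.64209936 -0.04828113]
```

Call:
apply_moves --motion '[{"tx": 0.0035,"ty": 0.003,"tz": 0.001,"turn": -0.045,"jaw": 0.034},{"tx": 0.004,"ty": 0.002,"tz": 0.001,"turn": -0.045,"jaw": 0.034}]' --newtons 20

```text
t: 4.8
position: [0.5608, 0.0978, 0.101]
orientation: [3.045, 0.588, -0.094]
force: [-4.7, -1.9, -0.7]
finger_gap: 0.0343
```

```bash
cat >> h.py <<'E'
def tilt():
    o=np.array(ctrl.read_state()['orientation'],float); print('toolz',cv2.Rodrigues(o)[0][:,2].round(4))
E
python3 -c "
from h import *
status();tilt();plan(6,4)"
```

```text
t4.80 pos [0.5608 0.0978 0.101 ] r70.2 ang118.2 head21.9 (want 28.2) Fccw 5.0 Frad 0.6 Fz -0.7 gap 0.0343
toolz [-0.0522 -0.0494 -0.9974]
tx 0.0037 ty 0.0038 turn -0.051
tx 0.0047 ty 0.0019 turn -0.051
tx 0.0048 ty 0.0016 turn -0.051
tx 0.0049 ty 0.0012 turn -0.051
tx 0.0049 ty 0.0009 turn -0.051
tx 0.0050 ty 0.0005 turn -0.051
```

```bash
python3 -c "
from h import *
status();plan(4,7);print(ctrl.read_state()['joint_pos'])"
```

```text
t4.80 pos [0.5608 0.0978 0.101 ] r70.2 ang118.2 head21.9 (want 28.2) Fccw 5.0 Frad 0.6 Fz -0.7 gap 0.0343
tx 0.0071 ty 0.0053 turn -0.094
tx 0.0084 ty 0.0027 turn -0.094
tx 0.0086 ty 0.0016 turn -0.094
tx 0.0088 ty 0.0006 turn -0.094
[ 0.14378554  0.55571473 -0.5390967   1.56240627  0.32962622  1.1780142
 -0.09473022]
```

Call:
apply_moves --motion '[{"tx": 0.0071,"ty": 0.0046,"tz": 0.001,"turn": -0.06,"jaw": 0.034},{"tx": 0.0084,"ty": 0.003,"tz": 0.001,"turn": -0.06,"jaw": 0.034},{"tx": 0.0086,"ty": 0.002,"tz": 0.0005,"turn": -0.08,"jaw": 0.034}]' --newtons 20

```text
t: 5.1
position: [0.5763, 0.1046, 0.1003]
orientation: [3.092, 0.259, -0.135]
force: [-4.2, 0.1, 0.8]
finger_gap: 0.0344
```

```bash
python3 -c "
from h import *
status();tilt();plan(4,7);snap('wrist','w5');"
```

```text
t5.10 pos [0.5763 0.1046 0.1003] r70.9 ang104.5 head9.6 (want 14.5) Fccw 4.0 Frad 1.1 Fz 0.8 gap 0.0344
toolz [-0.0838 -0.0427 -0.9956]
tx 0.0083 ty 0.0028 turn -0.101
tx 0.0088 ty 0.0006 turn -0.101
tx 0.0088 ty -0.0005 turn -0.101
tx 0.0087 ty -0.0015 turn -0.101
```

View pics/w5.png

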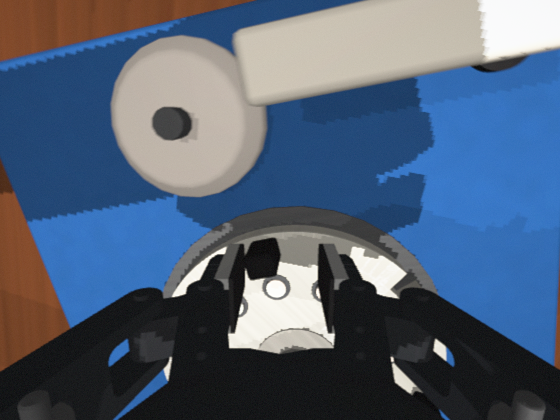

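Call:
apply_moves --motion '[{"tx": 0.0095,"ty": 0.0022,"tz": 0.001,"turn": -0.08,"jaw": 0.034},{"tx": 0.01,"ty": 0.0008,"tz": 0.001,"turn": -0.09,"jaw": 0.034},{"tx": 0.01,"ty": -0.0005,"tz": 0.0005,"turn": -0.1,"jaw": 0.034},{"tx": 0.01,"ty": -0.0018,"tz": 0.0005,"turn": -0.1,"jaw": 0.034}]' --newtons 20

```text
t: 5.55
position: [0.6083, 0.1074, 0.1001]
orientation: [3.1, -0.335, -0.175]
force: [-5.0, 1.1, -0.7]
finger_gap: 0.0339
```

```bash
python3 -c "
from h import *
status();tilt();plan(4,8)"
```

```text
t5.55 pos [0.6083 0.1074 0.1001] r72.8 ang78.7 head-12.3 (want -11.3) Fccw 5.2 Frad 0.1 Fz -0.7 gap 0.0339
toolz [-0.1135 -0.0065 -0.9935]
tx 0.0095 ty -0.0034 turn -0.135
tx 0.0092 ty -0.0040 turn -0.135
tx 0.0086 ty -0.0052 turn -0.135
tx 0.0078 ty -0.0064 turn -0.135
```

Call:
apply_moves --motion '[{"tx": 0.0097,"ty": -0.0032,"tz": 0.0005,"turn": -0.11,"jaw": 0.034},{"tx": 0.0092,"ty": -0.0042,"tz": 0.0005,"turn": -0.11,"jaw": 0.034},{"tx": 0.0087,"ty": -0.0052,"tz": 0.0005,"turn": -0.11,"jaw": 0.034},{"tx": 0.008,"ty": -0.0062,"tz": 0.0005,"turn": -0.11,"jaw": 0.034}]' --newtons 20

```text
t: 5.95
position: [0.6365, 0.0952, 0.0999]
orientation: [-2.952, 1.022, 0.209]
force: [-4.0, 2.5, -1.3]
finger_gap: 0.034
```

```bash
python3 -c "
from h import *
status();tilt();plan(4,8)"
```

```text
t5.95 pos [0.6365 0.0952 0.0999] r72.8 ang54.3 head321.8 (want -35.7) Fccw 4.7 Frad -0.3 Fz -1.3 gap 0.0340
toolz [-0.1225  0.0538 -0.991 ]
tx 0.0072 ty -0.0071 turn -0.129
tx 0.0068 ty -0.0074 turn -0.129
tx 0.0057 ty -0.0083 turn -0.129
tx 0.0045 ty -0.0090 turn -0.129
```

Call:
apply_moves --motion '[{"tx": -0.004,"ty": 0.003,"tz": 0,"turn": 0,"jaw": 0.034},{"tx": -0.003,"ty": 0.002,"tz": 0,"turn": 0,"jaw": 0.034},{"tx": 0,"ty": 0,"tz": 0.02,"turn": 0,"jaw": 0.034},{"tx": 0,"ty": 0,"tz": 0.03,"turn": 0,"jaw": 0.034},{"tx": 0,"ty": 0,"tz": 0.02,"turn": 0.1,"jaw": 0.034},{"tx": 0,"ty": 0,"tz": 0,"turn": 0.15,"jaw": 0.034},{"tx": 0,"ty": 0,"tz": 0,"turn": 0.15,"jaw": 0.034},{"tx": 0,"ty": 0,"tz": 0,"turn": 0.15,"jaw": 0.034},{"tx": 0,"ty": 0,"tz": 0,"turn": 0.15,"jaw": 0.034},{"tx": 0,"ty": 0,"tz": 0,"turn": 0.15,"jaw": 0.034}]' --newtons 20

```text
t: 6.95
position: [0.6301, 0.1009, 0.1761]
orientation: [3.076, 0.304, -0.17]
force: [0.0, 0.1, -0.5]
finger_gap: 0.0337
```

Call:
apply_moves --motion '[{"tx": 0,"ty": 0,"tz": 0,"turn": 0.15,"jaw": 0.034},{"tx": 0,"ty": 0,"tz": 0,"turn": 0.15,"jaw": 0.034},{"tx": 0,"ty": 0,"tz": 0,"turn": 0.15,"jaw": 0.034},{"tx": 0,"ty": 0,"tz": 0,"turn": 0.15,"jaw": 0.034},{"tx": 0,"ty": 0,"tz": 0,"turn": 0.15,"jaw": 0.034},{"tx": 0,"ty": 0,"tz": 0,"turn": 0.15,"jaw": 0.034},{"tx": 0,"ty": 0,"tz": 0,"turn": 0.15,"jaw": 0.034},{"tx": 0,"ty": 0,"tz": 0,"turn": 0.15,"jaw": 0.034},{"tx": 0,"ty": 0,"tz": 0,"turn": 0.15,"jaw": 0.034},{"tx": 0,"ty": 0,"tz": 0,"turn": 0.15,"jaw": 0.034}]' --newtons 20

```text
t: 7.95
position: [0.6303, 0.1078, 0.1818]
orientation: [2.001, 2.271, -0.055]
force: [-0.2, 0.2, -0.5]
finger_gap: 0.0343
```

```bash
python3 -c "
from h import *
status();tilt();snap('top','t6');snap('scene','s6');print(ctrl.read_state()['joint_pos'])
im=cv2.imread('pics/t6.png')[95:275,180:420]; cv2.imwrite('pics/t6c.png',cv2.resize(im,None,fx=3.3,fy=3.3,interpolation=cv2.INTER_CUBIC))
im=cv2.imread('pics/s6.png')[130:350,150:410]; cv2.imwrite('pics/s6c.png',cv2.resize(im,None,fx=2.7,fy=2.7,interpolation=cv2.INTER_CUBIC))
"
```

```text
t7.95 pos [0.6303 0.1078 0.1818] r80.5 ang63.1 head97.2 (want -26.9) Fccw 0.3 Frad 0.1 Fz -0.5 gap 0.0343
toolz [ 0.0617 -0.1023 -0.9928]
[ 0.21551029  0.61409574 -0.78370978  1.34985852  0.55195171  1.35545451
  1.0949665 ]
```

View pics/t6c.png

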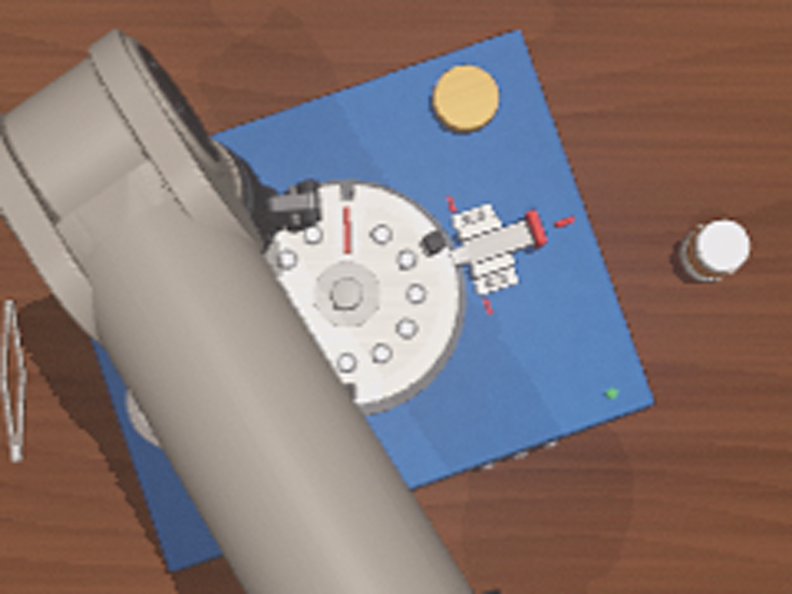

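View pics/s6c.png

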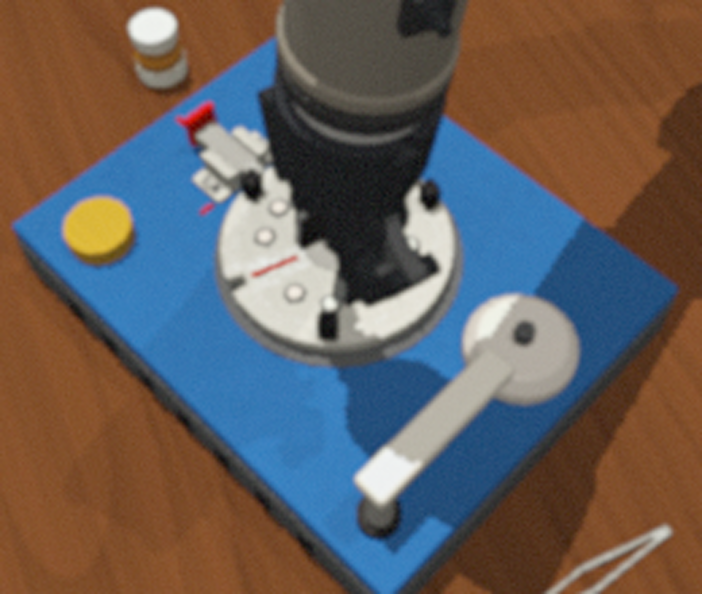

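Call:
apply_moves --motion '[{"tx": 0,"ty": -0.002,"tz": 0,"turn": 0.15,"jaw": 0.034},{"tx": 0,"ty": -0.002,"tz": 0,"turn": 0.15,"jaw": 0.034},{"tx": 0,"ty": -0.002,"tz": 0,"turn": 0.15,"jaw": 0.034},{"tx": 0,"ty": -0.002,"tz": 0,"turn": 0.15,"jaw": 0.034},{"tx": 0,"ty": 0,"tz": -0.01,"turn": 0.15,"jaw": 0.034},{"tx": 0,"ty": 0,"tz": -0.02,"turn": 0.15,"jaw": 0.034},{"tx": 0,"ty": 0,"tz": -0.02,"turn": 0,"jaw": 0.034},{"tx": 0,"ty": 0,"tz": 0,"turn": 0,"jaw": 0.034},{"tx": 0,"ty": 0,"tz": 0,"turn": 0,"jaw": 0.034}]' --newtons 20

```text
t: 8.95
position: [0.6322, 0.1005, 0.1348]
orientation: [0.826, 2.897, 0.03]
force: [0.4, 0.3, 0.7]
finger_gap: 0.034
```

```bash
python3 -c "
from h import *
status();tilt();s=snap('wrist','w7');print(ctrl.read_state()['joint_pos'])
for a in (60,58,62): print(proj(s,[C[0]+.072*np.cos(np.radians(a)),C[1]+.072*np.sin(np.radians(a)),.109]))
"
```

```text
t8.95 pos [0.6322 0.1005 0.1348] r75.0 ang59.3 head148.2 (want -30.7) Fccw -0.2 Frad 0.5 Fz 0.7 gap 0.0340
toolz [ 0.1289 -0.0162 -0.9915]
[ 0.41094868  0.67285898 -0.98479709  1.50536344  0.67161743  1.1817939
  1.90992927]
(np.float64(287.9952122389881), np.float64(233.82056336966798))
(np.float64(283.37462385034866), np.float64(233.67980563608342))
(np.float64(292.6274133333591), np.float64(233.81157422592605))
```

View pics/w7.png

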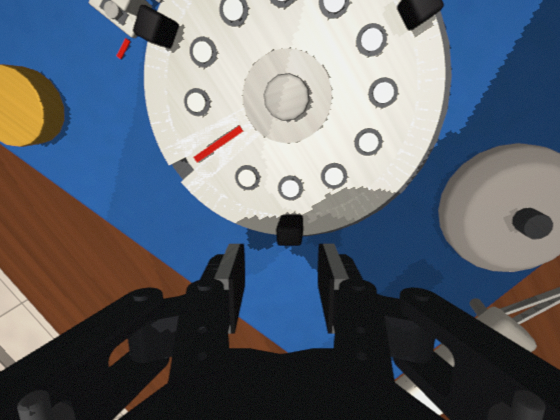

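Call:
apply_moves --motion '[{"tx": -0.0015,"ty": -0.0025,"tz": -0.012,"turn": 0,"jaw": 0.034},{"tx": 0,"ty": 0,"tz": -0.012,"turn": 0,"jaw": 0.034},{"tx": 0,"ty": 0,"tz": -0.008,"turn": 0,"jaw": 0.034},{"tx": 0,"ty": 0,"tz": 0,"turn": 0,"jaw": 0.034}]' --newtons 20

```text
t: 9.4
position: [0.6317, 0.0987, 0.1026]
orientation: [0.827, 2.893, 0.031]
force: [-0.4, 0.7, -0.2]
finger_gap: 0.0342
```

```bash
python3 -c "
from h import *
status();tilt();plan(4,4)"
```

```text
t9.40 pos [0.6317 0.0987 0.1026] r73.1 ang59.0 head148.1 (want -31.0) Fccw 0.7 Frad 0.4 Fz -0.2 gap 0.0342
toolz [ 0.1326 -0.0164 -0.991 ]
tx 0.0036 ty -0.0037 turn -0.851
tx 0.0040 ty -0.0030 turn -0.851
tx 0.0038 ty -0.0033 turn -0.851
tx 0.0036 ty -0.0036 turn -0.851
```

```bash
sed -i 's/herr=np.radians((a-90-h+180)%360-180)/herr=np.radians((a-90-h+90)%180-90)/' h.py; python3 -c "
from h import *
status();plan(2,3.5);
global_=None"
```

```text
t9.40 pos [0.6317 0.0987 0.1026] r73.1 ang59.0 head148.1 (want -31.0) Fccw 0.7 Frad 0.4 Fz -0.2 gap 0.0342
tx 0.0031 ty -0.0033 turn -0.053
tx 0.0035 ty -0.0026 turn -0.053
```

Call:
apply_moves --motion '[{"tx": 0.0036,"ty": -0.0029,"tz": -0.001,"turn": -0.05,"jaw": 0.034},{"tx": 0.004,"ty": -0.003,"tz": 0,"turn": -0.06,"jaw": 0.034},{"tx": 0.0038,"ty": -0.0034,"tz": 0.0005,"turn": -0.06,"jaw": 0.034}]' --newtons 20

```text
t: 9.7
position: [0.6411, 0.0907, 0.1009]
orientation: [1.077, 2.814, 0.014]
force: [-2.5, 1.8, -0.6]
finger_gap: 0.0341
```

```bash
python3 -c "
from h import *
status();tilt();plan(4,8)"
```

```text
t9.70 pos [0.6411 0.0907 0.1009] r72.2 ang49.3 head138.1 (want -40.7) Fccw 3.1 Frad -0.3 Fz -0.6 gap 0.0341
toolz [ 0.1234 -0.0375 -0.9916]
tx 0.0070 ty -0.0072 turn -0.135
tx 0.0061 ty -0.0080 turn -0.135
tx 0.0049 ty -0.0088 turn -0.135
tx 0.0036 ty -0.0094 turn -0.135
```

Call:
apply_moves --motion '[{"tx": 0.007,"ty": -0.0072,"tz": 0,"turn": -0.11,"jaw": 0.034},{"tx": 0.0061,"ty": -0.008,"tz": 0.0005,"turn": -0.11,"jaw": 0.034},{"tx": 0.0049,"ty": -0.0088,"tz": 0.0005,"turn": -0.11,"jaw": 0.034},{"tx": 0.004,"ty": -0.0094,"tz": 0.0005,"turn": -0.11,"jaw": 0.034}]' --newtons 20

```text
t: 10.1
position: [0.6568, 0.069, 0.1009]
orientation: [1.684, 2.52, -0.017]
force: [-1.6, 4.4, -1.6]
finger_gap: 0.0342
```

```bash
python3 -c "
from h import *
status();tilt();plan(4,6)"
```

```text
t10.10 pos [0.6568 0.069  0.1009] r70.9 ang27.7 head112.5 (want -62.3) Fccw 4.6 Frad 0.6 Fz -1.6 gap 0.0342
toolz [ 0.0858 -0.0706 -0.9938]
tx 0.0041 ty -0.0063 turn -0.082
tx 0.0024 ty -0.0071 turn -0.082
tx 0.0017 ty -0.0074 turn -0.082
tx 0.0009 ty -0.0075 turn -0.082
```

Call:
apply_moves --motion '[{"tx": 0.0045,"ty": -0.0089,"tz": 0.0,"turn": -0.1,"jaw": 0.034},{"tx": 0.003,"ty": -0.0097,"tz": 0,"turn": -0.1,"jaw": 0.034},{"tx": 0.0016,"ty": -0.01,"tz": 0.0,"turn": -0.1,"jaw": 0.034},{"tx": 0.0004,"ty": -0.01,"tz": 0.0,"turn": -0.1,"jaw": 0.034}]' --newtons 20

```text
t: 10.5
position: [0.6634, 0.0448, 0.1003]
orientation: [2.17, 2.144, -0.031]
force: [0.3, 3.4, -1.1]
finger_gap: 0.034
```

```bash
python3 -c "
from h import *
status();tilt();plan(4,5);snap('wrist','w8');snap('scene','s8')
im=cv2.imread('pics/s8.png')[130:350,150:410]; cv2.imwrite('pics/s8c.png',cv2.resize(im,None,fx=2.7,fy=2.7,interpolation=cv2.INTER_CUBIC))"
```

```text
t10.50 pos [0.6634 0.0448 0.1003] r70.0 ang7.2 head89.3 (want -82.8) Fccw 3.3 Frad 0.7 Fz -1.1 gap 0.0340
toolz [ 0.0494 -0.0786 -0.9957]
tx 0.0025 ty -0.0060 turn -0.053
tx -0.0000 ty -0.0063 turn -0.053
tx -0.0006 ty -0.0063 turn -0.053
tx -0.0011 ty -0.0062 turn -0.053
```

View pics/w8.png

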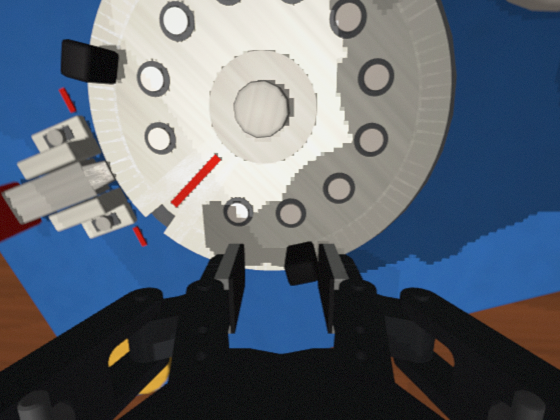

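View pics/s8c.png

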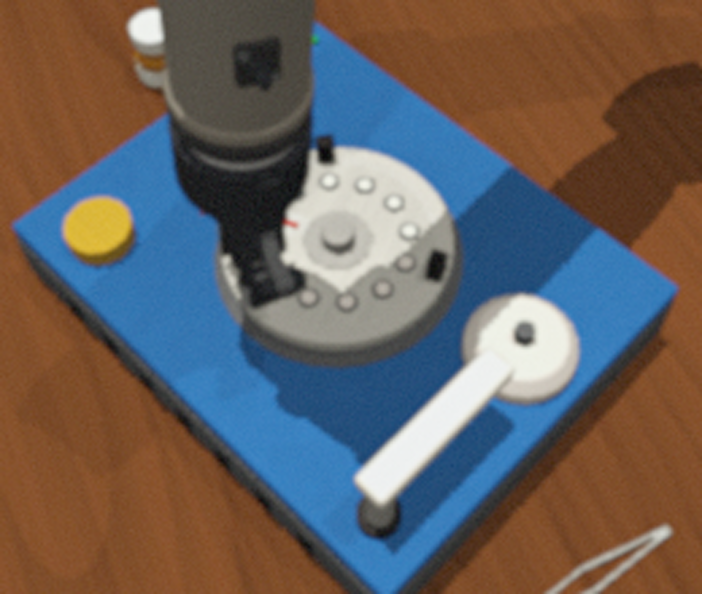

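Run:
```python
from h import *
s=load('w8')
im=cv2.imread('pics/w8.png')[60:260,20:280]; cv2.imwrite('pics/w8c.png',cv2.resize(im,None,fx=3,fy=3,interpolation=cv2.INTER_CUBIC))
for n,p,z in [('sp',(262,105),.102),('notch',(161,217),.088),('rin',(219,156),.088),('rout',(174,205),.088),('tooth',(108,176),.088),('lug0',(300,268),.109)]:
    q=ray(s,*p,z);print(n,q,polar(q,C))
```

```text
sp [0.59306993 0.03849901 0.102     ] (np.float64(2.6664751252948244), np.float64(110.41397699431297))
notch [ 0.64663638 -0.01645064  0.088     ] (np.float64(74.30785902047728), np.float64(-44.898734566277355))
rin [0.61584938 0.01561538 0.088     ] (np.float64(29.881900314221742), np.float64(-43.01365997818421))
rout [ 0.64019694 -0.0089385   0.088     ] (np.float64(64.44863224847292), np.float64(-44.20888076527377))
tooth [ 0.6255854  -0.04052443  0.088     ] (np.float64(82.7866272725431), np.float64(-67.57165034709458))
lug0 [0.66196038 0.05407725 0.109     ] (np.float64(70.32353866127845), np.float64(14.895584114926814))
```

View pics/w8c.png

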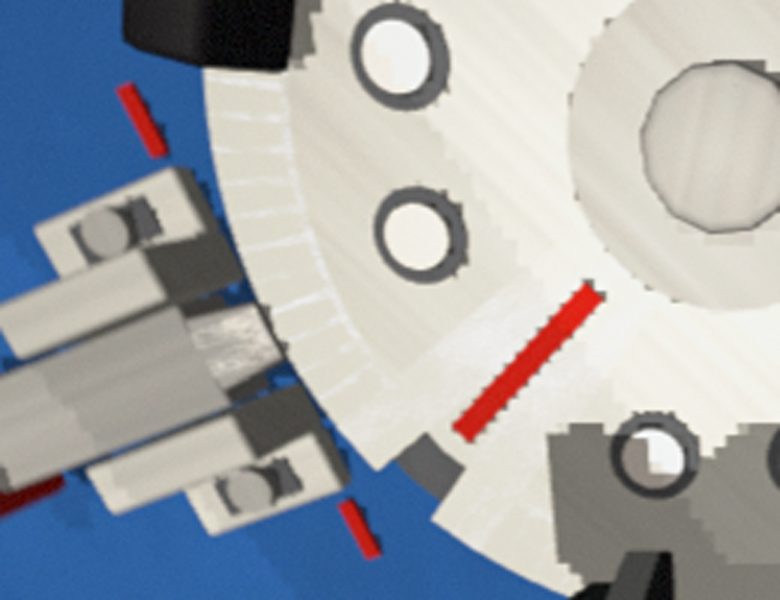

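Run:
```python
from h import *
s=load('w8')
f=lambda x,y:(20+x/3-.33,60+y/3-.33)
c=ray(s,*f(725,147),.102)[:2]; print(c)
for n,p in [('notchmouth',(405,497)),('notchroot',(436,458)),('rin',(593,291)),('rout',(467,432)),('tooth',(275,340)),('toothroot',(200,345)),('m1',(142,120)),('m2',(360,530))]:
    q=ray(s,*f(*p),.07 if n[0]=='m' else .088);print(n,polar(q,c))
```

```text
[0.59447703 0.03818427]
notchmouth (np.float64(81.5383908312319), np.float64(-45.91217342832377))
notchroot (np.float64(72.05659230146436), np.float64(-46.45702665457965))
rin (np.float64(31.892414647973503), np.float64(-47.15968304361094))
rout (np.float64(64.6200663927291), np.float64(-45.8393270951886))
tooth (np.float64(82.23914791390635), np.float64(-68.89946173364159))
toothroot (np.float64(94.7861705408138), np.float64(-71.24611258655521))
m1 (np.float64(105.10715557728793), np.float64(-92.63591555478114))
m2 (np.float64(105.24653607359802), np.float64(-47.61760513765268))
```

Call:
apply_moves --motion '[{"tx": 0.0005,"ty": -0.009,"tz": 0.0,"turn": -0.08,"jaw": 0.034},{"tx": -0.0006,"ty": -0.008,"tz": 0,"turn": -0.08,"jaw": 0.034}]' --newtons 20

```text
t: 10.8
position: [0.664, 0.0301, 0.1004]
orientation: [2.331, 1.972, -0.037]
force: [1.0, 3.6, -1.1]
finger_gap: 0.034
```

```bash
python3 -c "
from h import *
status();tilt();plan(4,3)"
```

```text
t10.80 pos [0.664  0.0301 0.1004] r70.3 ang-4.8 head80.5 (want -94.8) Fccw 3.6 Frad 0.7 Fz -1.1 gap 0.0340
toolz [ 0.0383 -0.083  -0.9958]
tx 0.0013 ty -0.0039 turn -0.032
tx -0.0006 ty -0.0037 turn -0.032
tx -0.0008 ty -0.0037 turn -0.032
tx -0.0010 ty -0.0036 turn -0.032
```

Call:
apply_moves --motion '[{"tx": 0.0002,"ty": -0.004,"tz": 0.0,"turn": -0.03,"jaw": 0.034},{"tx": -0.0003,"ty": -0.004,"tz": 0,"turn": -0.03,"jaw": 0.034}]' --newtons 20

```text
t: 11.0
position: [0.664, 0.0258, 0.1005]
orientation: [2.389, 1.908, -0.036]
force: [0.0, 2.5, -1.1]
finger_gap: 0.0342
```

```bash
python3 -c "
from h import *
status();tilt();plan(4,3)"
```

```text
t11.00 pos [0.664  0.0258 0.1005] r70.7 ang-8.3 head77.2 (want -98.3) Fccw 2.4 Frad -0.3 Fz -1.1 gap 0.0342
toolz [ 0.0343 -0.0802 -0.9962]
tx 0.0006 ty -0.0039 turn -0.033
tx -0.0008 ty -0.0037 turn -0.033
tx -0.0010 ty -0.0036 turn -0.033
tx -0.0012 ty -0.0036 turn -0.033
```

Call:
apply_moves --motion '[{"tx": -0.0003,"ty": -0.0033,"tz": 0.0,"turn": -0.025,"jaw": 0.034},{"tx": -0.0005,"ty": -0.0033,"tz": 0,"turn": -0.025,"jaw": 0.034}]' --newtons 20

```text
t: 11.2
position: [0.6627, 0.0189, 0.1002]
orientation: [2.437, 1.847, -0.04]
force: [0.4, 2.1, -0.5]
finger_gap: 0.0341
```

```bash
python3 -c "
from h import *
status();tilt();snap('wrist','w9')
im=cv2.imread('pics/w9.png')[60:260,20:280]; cv2.imwrite('pics/w9c.png',cv2.resize(im,None,fx=3,fy=3,interpolation=cv2.INTER_CUBIC))"
```

```text
t11.20 pos [0.6627 0.0189 0.1002] r70.8 ang-14.0 head74.3 (want -104.0) Fccw 2.1 Frad -0.1 Fz -0.5 gap 0.0341
toolz [ 0.0293 -0.0824 -0.9962]
```

View pics/w9c.png

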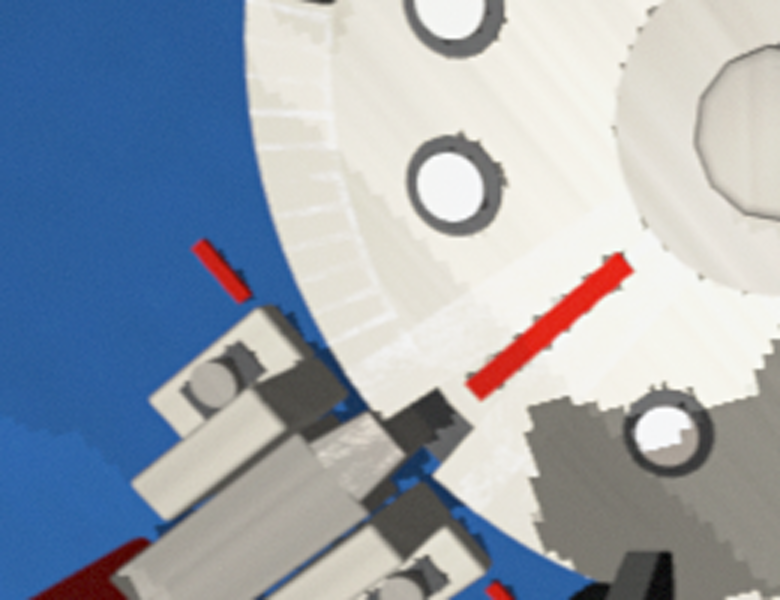

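Call:
apply_moves --motion '[{"tx": -0.0004,"ty": -0.002,"tz": 0.0,"turn": -0.015,"jaw": 0.034}]' --newtons 20

```text
t: 11.35
position: [0.6626, 0.0165, 0.1003]
orientation: [2.453, 1.826, -0.04]
force: [1.1, 3.8, -1.0]
finger_gap: 0.0339
```

```bash
python3 -c "
from h import *
status()"
```

```text
t11.35 pos [0.6626 0.0165 0.1003] r71.3 ang-15.9 head73.3 (want -105.9) Fccw 3.9 Frad 0.0 Fz -1.0 gap 0.0339
```

Call:
apply_moves --motion '[{"tx": -0.0004,"ty": -0.0015,"tz": 0.0,"turn": -0.012,"jaw": 0.034}]' --newtons 20

```text
t: 11.45
position: [0.6622, 0.0144, 0.1003]
orientation: [2.465, 1.81, -0.042]
force: [0.3, 2.5, -0.6]
finger_gap: 0.0339
```

```bash
python3 -c "
from h import *
status();snap('wrist','w10')
im=cv2.imread('pics/w10.png')[60:260,20:280]; cv2.imwrite('pics/w10c.png',cv2.resize(im,None,fx=3,fy=3,interpolation=cv2.INTER_CUBIC))"
```

```text
t11.45 pos [0.6622 0.0144 0.1003] r71.5 ang-17.6 head72.6 (want -107.6) Fccw 2.5 Frad -0.4 Fz -0.6 gap 0.0339
```

View pics/w10c.png

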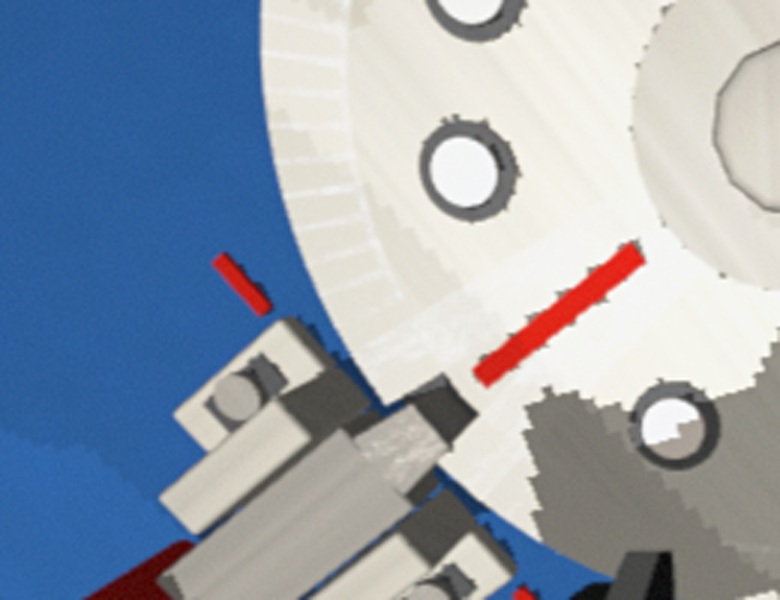

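Call:
apply_moves --motion '[{"tx": -0.0004,"ty": -0.0012,"tz": 0.0,"turn": 0,"jaw": 0.034},{"tx": -0.0004,"ty": -0.0012,"tz": 0.0,"turn": 0,"jaw": 0.034}]' --newtons 20

```text
t: 11.7
position: [0.6622, 0.0139, 0.1006]
orientation: [2.465, 1.811, -0.035]
force: [2.0, 3.6, -1.5]
finger_gap: 0.0337
```

```bash
python3 -c "
from h import *
status();snap('wrist','w11')
im=cv2.imread('pics/w11.png')[60:260,20:280]; cv2.imwrite('pics/w11c.png',cv2.resize(im,None,fx=3,fy=3,interpolation=cv2.INTER_CUBIC))"
```

```text
t11.70 pos [0.6622 0.0139 0.1006] r71.7 ang-17.9 head72.6 (want -107.9) Fccw 4.1 Frad 0.8 Fz -1.5 gap 0.0337
```

View pics/w11c.png

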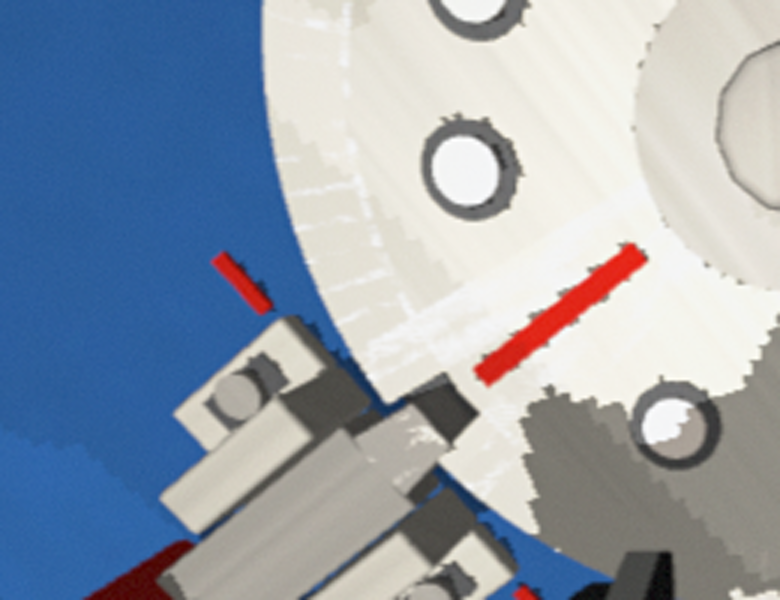

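Call:
apply_moves --motion '[{"tx": 0.001,"ty": 0.003,"tz": 0.0,"turn": 0,"jaw": 0.034},{"tx": 0.001,"ty": 0.003,"tz": 0,"turn": 0,"jaw": 0.034},{"tx": 0,"ty": 0,"tz": 0.01,"turn": 0,"jaw": 0.034},{"tx": 0,"ty": 0,"tz": 0.03,"turn": 0,"jaw": 0.034},{"tx": 0,"ty": 0,"tz": 0.04,"turn": 0,"jaw": 0.034},{"tx": 0,"ty": 0,"tz": 0,"turn": 0,"jaw": 0.0},{"tx": 0,"ty": 0,"tz": 0,"turn": 0,"jaw": 0.0}]' --newtons 20

```text
t: 12.45
position: [0.6618, 0.0093, 0.1847]
orientation: [2.464, 1.797, -0.058]
force: [0.2, 0.2, -1.5]
finger_gap: 0.0054
```

```bash
python3 -c "
from h import *
status();tilt();s=snap('wrist','w12');snap('top','t12')
im=cv2.imread('pics/t12.png')[95:275,180:420]; cv2.imwrite('pics/t12c.png',cv2.resize(im,None,fx=3.3,fy=3.3,interpolation=cv2.INTER_CUBIC))
print(ctrl.read_state()['joint_pos'])"
```

```text
t12.45 pos [0.6618 0.0093 0.1847] r72.9 ang-21.5 head72.2 (want -111.5) Fccw 0.3 Frad 0.1 Fz -1.5 gap 0.0054
toolz [ 0.0228 -0.0961 -0.9951]
[ 0.28239042  0.64021857 -0.65580553  1.24681653  0.4800431   1.38724338
  0.89408874]
```

View pics/w12.png

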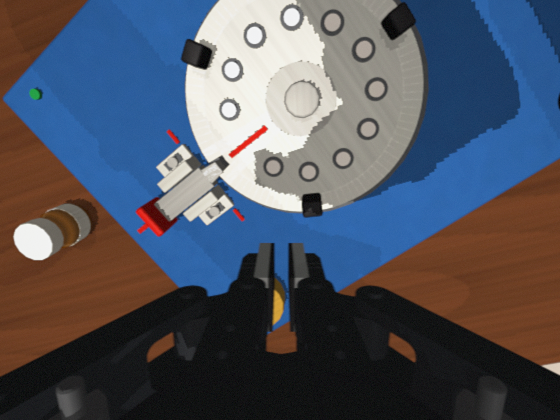

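View pics/t12c.png

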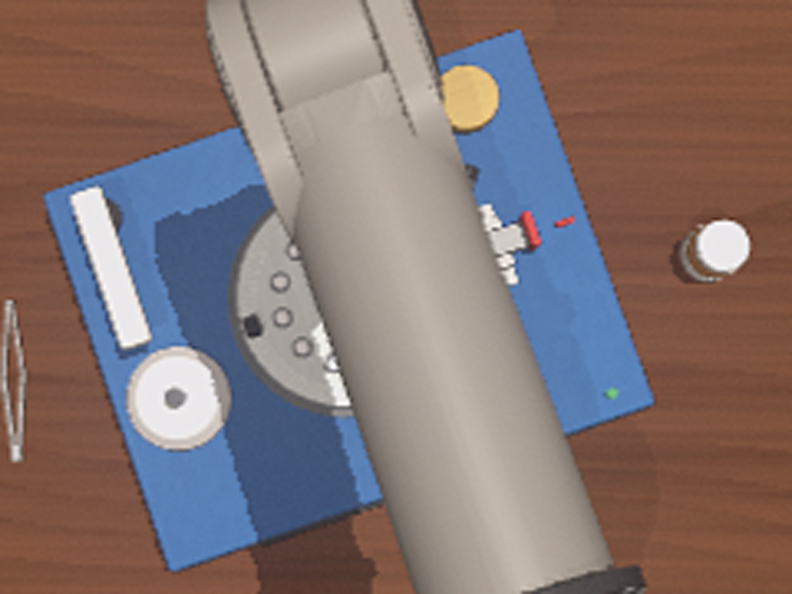

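Call:
apply_moves --motion '[{"tx": -0.0005,"ty": -0.021,"tz": 0,"turn": -0.13,"jaw": 0.0},{"tx": -0.0005,"ty": -0.021,"tz": 0,"turn": -0.13,"jaw": 0.0},{"tx": -0.0005,"ty": -0.021,"tz": 0,"turn": -0.13,"jaw": 0.0},{"tx": -0.0005,"ty": -0.021,"tz": 0,"turn": -0.13,"jaw": 0.0},{"tx": -0.0005,"ty": -0.021,"tz": 0,"turn": -0.13,"jaw": 0.0},{"tx": -0.0005,"ty": -0.021,"tz": 0,"turn": -0.13,"jaw": 0.0},{"tx": -0.0005,"ty": -0.021,"tz": 0,"turn": -0.13,"jaw": 0.0},{"tx": 0,"ty": 0,"tz": 0,"turn": 0,"jaw": 0.0},{"tx": 0,"ty": 0,"tz": 0,"turn": 0,"jaw": 0.0}]' --newtons 40

```text
t: 13.45
position: [0.6503, -0.1424, 0.1734]
orientation: [3.041, 0.492, -0.143]
force: [0.5, 1.0, 1.0]
finger_gap: 0.0002
```

```bash
python3 -c "
from h import *
status();tilt();s=snap('wrist','w13');snap('scene','s13')
st=load('top0')
print('jar',ray(st,398,170,.06), ray(st,395,173,0.01))
"
```

```text
t13.45 pos [ 0.6503 -0.1424  0.1734] r187.1 ang-72.5 head18.4 (want -162.5) Fccw 0.7 Frad -0.8 Fz 1.0 gap 0.0002
toolz [-0.0824 -0.0716 -0.994 ]
jar [ 0.63576054 -0.23950853  0.06      ] [ 0.63464526 -0.24302249  0.01      ]
```

View pics/w13.png

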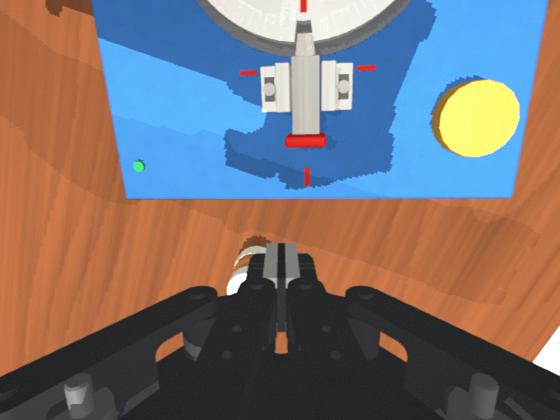

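View pics/s13.png

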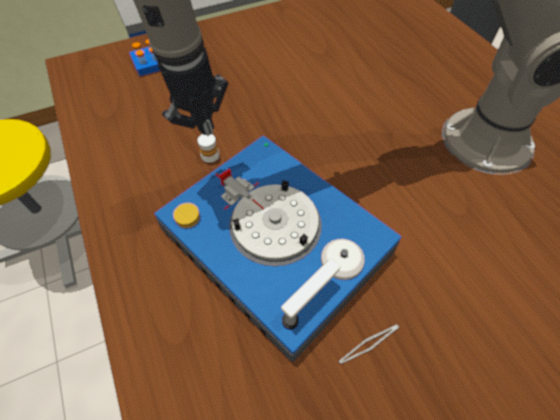

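Run:
```python
from h import *
s=load('w13')
for n,p,z in [('tabL',(287,141),.106),('tabR',(326,140),.106),('tabout',(306,146),.106),('tabc',(306,139),.106),('mark',(307,177),.07),('jar',(245,265),.06)]:
    q=ray(s,*p,z);print(n,q,polar(q,C))
p=ctrl.read_state()['position']
u=np.array([np.cos(np.radians(-69.7)),np.sin(np.radians(-69.7))]); v=np.array([-u[1],u[0]])
q=ray(s,306,140,.106)
for x in (p,q): d=x[:2]-C; print(d@u,d@v)
print(u,v,cv2.minMaxLoc)
```

```text
tabL [ 0.63242631 -0.09730716  0.106     ] (np.float64(138.73493039321937), np.float64(-73.92016776186563))
tabR [ 0.65493321 -0.08897033  0.106     ] (np.float64(139.03394808499684), np.float64(-64.00699699021357))
tabout [ 0.6445853  -0.09638514  0.106     ] (np.float64(141.72049007100958), np.float64(-69.0877908636327))
tabc [ 0.6431533  -0.09235242  0.106     ] (np.float64(137.4423169807425), np.float64(-69.0453702578161))
mark [ 0.65361787 -0.12246029  0.07      ] (np.float64(169.30432147273697), np.float64(-69.38208140770459))
jar [ 0.62972911 -0.21587738  0.06      ] (np.float64(254.39886713180675), np.float64(-81.9263877728225))
0.1868475375562404 -0.009110162506276406
0.13804135884982027 0.0015623424169838509
[ 0.34693565 -0.93788893] [0.93788893 0.34693565] <built-in function minMaxLoc>
```

Call:
apply_moves --motion '[{"tx": 0.008,"ty": 0.009,"tz": 0,"turn": 0.03,"jaw": 0.0},{"tx": 0,"ty": 0,"tz": -0.03,"turn": 0,"jaw": 0.0},{"tx": 0,"ty": 0,"tz": -0.03,"turn": 0,"jaw": 0.0},{"tx": 0,"ty": 0,"tz": -0.01,"turn": 0,"jaw": 0.0},{"tx": 0,"ty": 0,"tz": 0,"turn": 0,"jaw": 0.0},{"tx": 0,"ty": 0,"tz": 0,"turn": 0,"jaw": 0.0}]' --newtons 40

```text
t: 14.15
position: [0.6628, -0.1189, 0.1047]
orientation: [3.031, 0.577, -0.128]
force: [0.5, -0.2, 1.4]
finger_gap: 0.0002
```

```bash
cat >> h.py <<'E'
def lk():
    u=np.array([np.cos(np.radians(-69.7)),np.sin(np.radians(-69.7))]); v=np.array([-u[1],u[0]])
    st=ctrl.read_state(); d=st['position'][:2]-C; f=st['force']
    print('radial %.1f lat %.1f z %.1f'%(d@u*1000,d@v*1000,st['position'][2]*1000),'Fout %.1f Flat %.1f Fz %.1f'%(f[:2]@u,f[:2]@v,f[2]))
E
python3 -c "
from h import *
lk();tilt();s=snap('wrist','w14')
"
```

```text
radial 169.2 lat 10.8 z 104.7 Fout 0.3 Flat 0.4 Fz 1.4
toolz [-0.0713 -0.0683 -0.9951]
```

View pics/w14.png

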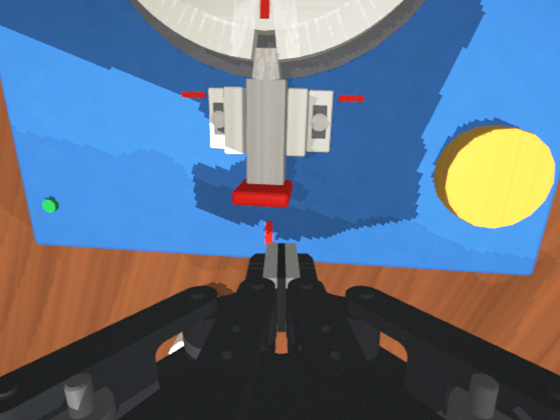

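Call:
apply_moves --motion '[{"tx": -0.005,"ty": -0.003,"tz": -0.005,"turn": -0.02,"jaw": 0.0},{"tx": 0,"ty": 0,"tz": -0.004,"turn": 0,"jaw": 0.0},{"tx": 0,"ty": 0,"tz": 0,"turn": 0,"jaw": 0.0},{"tx": 0,"ty": 0,"tz": 0,"turn": 0,"jaw": 0.0}]' --newtons 40

```text
t: 14.6
position: [0.6598, -0.1228, 0.0993]
orientation: [3.036, 0.542, -0.118]
force: [-0.3, 0.2, -1.0]
finger_gap: -0.0
```

```bash
python3 -c "
from h import *
lk();tilt()
"
```

```text
radial 171.8 lat 6.6 z 99.3 Fout -0.3 Flat -0.2 Fz -1.0
toolz [-0.0655 -0.0679 -0.9955]
```

Call:
apply_moves --motion '[{"tx": -0.005,"ty": -0.002,"tz": -0.005,"turn": 0,"jaw": 0.0},{"tx": -0.002,"ty": 0.004,"tz": 0,"turn": 0,"jaw": 0.0},{"tx": -0.001,"ty": 0.003,"tz": 0,"turn": 0,"jaw": 0.0},{"tx": 0,"ty": 0,"tz": 0,"turn": 0,"jaw": 0.0}]' --newtons 40

```text
t: 15.0
position: [0.6511, -0.1179, 0.0943]
orientation: [3.036, 0.541, -0.118]
force: [-0.5, -0.6, 0.8]
finger_gap: -0.0002
```

```bash
python3 -c "
from h import *
lk();tilt()
"
```

```text
radial 164.1 lat 0.1 z 94.3 Fout 0.4 Flat -0.7 Fz 0.8
toolz [-0.0651 -0.068  -0.9956]
```

Aligned. Now move in until contact, gently.

Call:
apply_moves --motion '[{"tx": -0.001,"ty": 0.003,"tz": 0,"turn": 0,"jaw": 0.0},{"tx": -0.001,"ty": 0.003,"tz": 0,"turn": 0,"jaw": 0.0},{"tx": -0.001,"ty": 0.003,"tz": 0,"turn": 0,"jaw": 0.0}]' --newtons 40

```text
t: 15.3
position: [0.6481, -0.1084, 0.0945]
orientation: [3.036, 0.541, -0.117]
force: [-0.4, -0.4, 0.4]
finger_gap: 0.0003
```

```bash
python3 -c "
from h import *
lk();tilt()
"
```

```text
radial 154.2 lat 0.7 z 94.5 Fout 0.2 Flat -0.5 Fz 0.4
toolz [-0.0646 -0.0682 -0.9956]
```

Call:
apply_moves --motion '[{"tx": -0.001,"ty": 0.003,"tz": 0,"turn": 0,"jaw": 0.0},{"tx": -0.001,"ty": 0.003,"tz": 0,"turn": 0,"jaw": 0.0}]' --newtons 40

```text
t: 15.5
position: [0.6465, -0.104, 0.0945]
orientation: [3.032, 0.539, -0.116]
force: [1.0, -2.9, -2.1]
finger_gap: 0.0
```

```bash
python3 -c "
from h import *
lk();tilt();snap('wrist','w15')
"
```

```text
radial 149.5 lat 0.6 z 94.5 Fout 3.0 Flat -0.1 Fz -2.1
toolz [-0.0633 -0.0716 -0.9954]
```

View pics/w15.png

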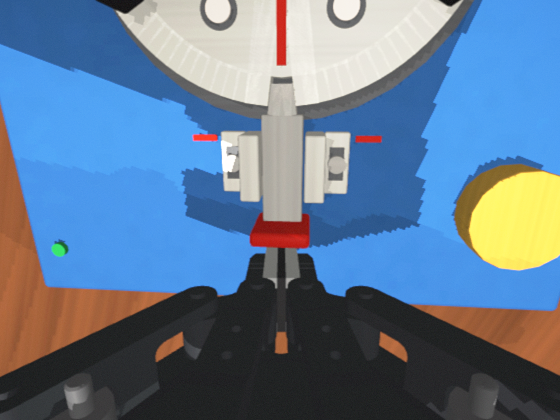

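Call:
apply_moves --motion '[{"tx": -0.0015,"ty": 0.004,"tz": 0,"turn": 0,"jaw": 0.0},{"tx": -0.0015,"ty": 0.004,"tz": 0,"turn": 0,"jaw": 0.0}]' --newtons 40

```text
t: 15.75
position: [0.646, -0.1029, 0.0948]
orientation: [3.023, 0.53, -0.108]
force: [4.2, -6.6, -3.2]
finger_gap: 0.0003
```

```bash
python3 -c "
from h import *
lk();tilt()
"
```

```text
radial 148.3 lat 0.6 z 94.8 Fout 7.7 Flat 1.6 Fz -3.2
toolz [-0.0569 -0.0817 -0.995 ]
```

Call:
apply_moves --motion '[{"tx": -0.0022,"ty": 0.006,"tz": 0,"turn": 0,"jaw": 0.0},{"tx": -0.0025,"ty": 0.007,"tz": 0,"turn": 0,"jaw": 0.0}]' --newtons 40

```text
t: 15.95
position: [0.6459, -0.103, 0.0951]
orientation: [3.007, 0.513, -0.095]
force: [7.4, -9.9, -5.1]
finger_gap: 0.0002
```

```bash
python3 -c "
from h import *
lk();tilt();s=snap('wrist','w16')
"
```

```text
radial 148.4 lat 0.5 z 95.1 Fout 11.8 Flat 3.5 Fz -5.1
toolz [-0.0459 -0.0988 -0.994 ]
```

View pics/w16.png

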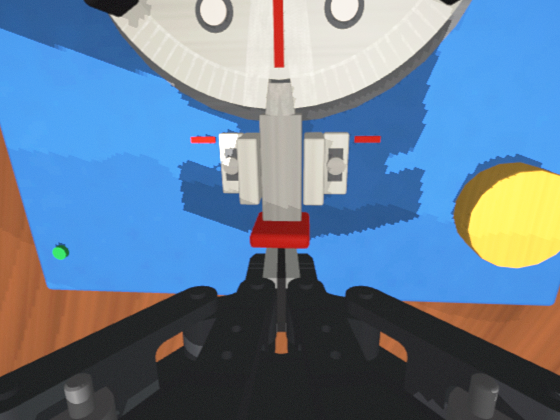

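Run:
```python
from h import *
a=cv2.imread('pics/w14.png')[0:220,170:350]; b=cv2.imread('pics/w16.png')[40:260,190:370]
cv2.imwrite('pics/cmp.png',np.hstack([cv2.resize(a,None,fx=2.2,fy=2.2,interpolation=2),cv2.resize(b,None,fx=2.2,fy=2.2,interpolation=2)]))
s=load('w16')
for p,z in [((280,217),.106),((280,231),.106),((279,67),.088)]: q=ray(s,*p,z); print(polar(q,C))
```

```text
(np.float64(121.51329995426562), np.float64(-68.96752576738815))
(np.float64(127.792107540117), np.float64(-69.06036356161637))
(np.float64(63.519972013388355), np.float64(-68.86389639702605))
```

View pics/cmp.png

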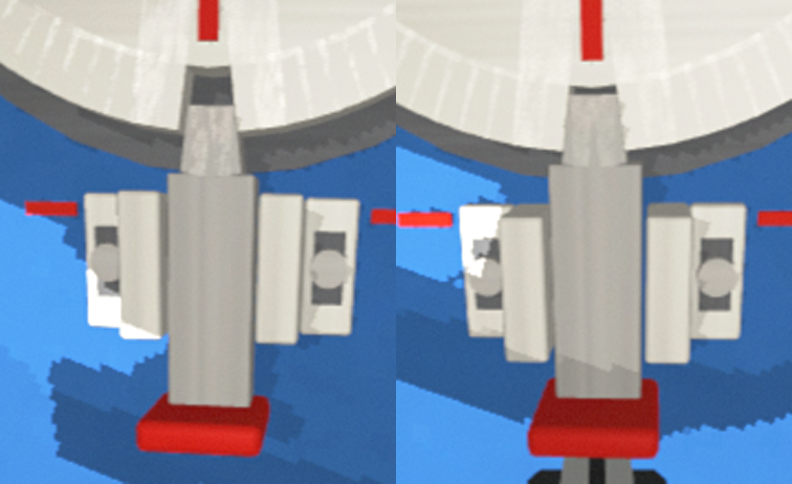

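Call:
apply_moves --motion '[{"tx": 0.001,"ty": -0.004,"tz": 0,"turn": 0,"jaw": 0.0},{"tx": 0.003,"ty": -0.008,"tz": 0,"turn": 0,"jaw": 0.0},{"tx": 0.003,"ty": -0.01,"tz": 0,"turn": 0,"jaw": 0.0},{"tx": 0,"ty": 0,"tz": 0.02,"turn": 0,"jaw": 0.0},{"tx": 0,"ty": 0,"tz": 0.04,"turn": 0,"jaw": 0.0},{"tx": 0,"ty": 0,"tz": 0.04,"turn": 0,"jaw": 0.0},{"tx": 0,"ty": 0,"tz": 0,"turn": 0,"jaw": 0.0},{"tx": 0,"ty": 0,"tz": 0,"turn": 0,"jaw": 0.0}]' --newtons 40

```text
t: 16.8
position: [0.6506, -0.1242, 0.1961]
orientation: [3.015, 0.517, -0.104]
force: [0.1, -0.9, -0.4]
finger_gap: 0.0001
```

Run:
```python
from h import *
lk();s=snap('wrist','w17');snap('top','t17');snap('scene','s17')
```

```text
radial 169.9 lat -2.5 z 196.1 Fout 0.8 Flat -0.2 Fz -0.4
```

View pics/w17.png

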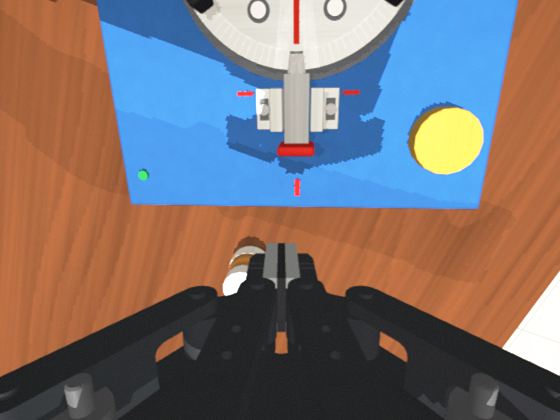

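View pics/s17.png

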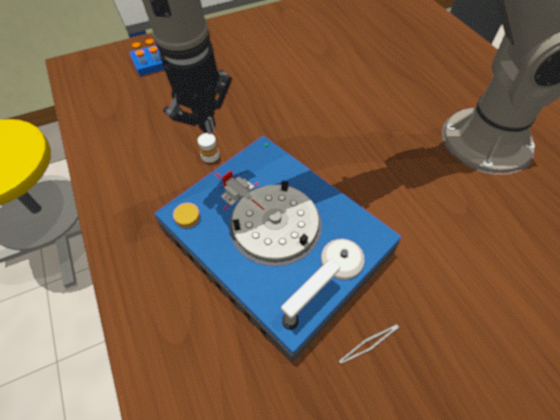

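View pics/t17.png

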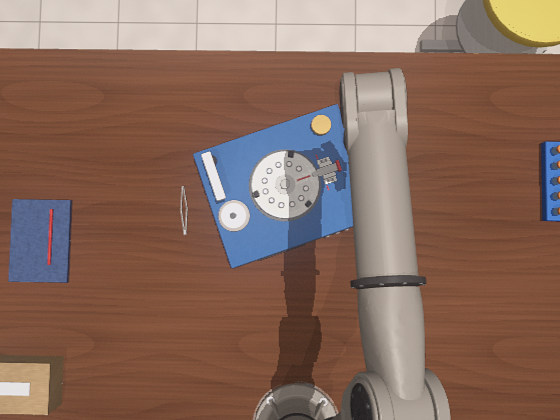

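Run:
```python
from h import *
for f,tc,mk in [('w13',(306,139),(307,177)),('w17',(296,149),(297,187))]:
    s=load(f); print(f,polar(ray(s,*tc,.106),C)[0]-polar(ray(s,*mk,.07),C)[0])
im=cv2.imread('pics/w17.png')[0:200,220:380]; cv2.imwrite('pics/w17c.png',cv2.resize(im,None,fx=3,fy=3,interpolation=2))
```

```text
w13 -31.86200449199447
w17 -37.308237732488834
```

View pics/w17c.png

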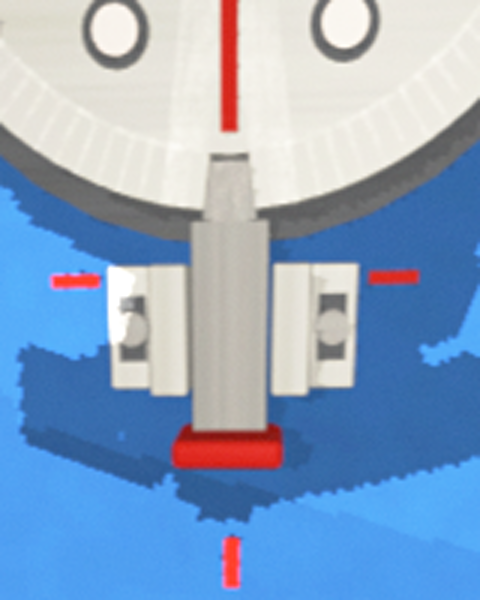

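The tab moved in about 5.5 mm and has stayed there. The tooth is fully in the notch and the hand is clear, so I'm handing in.

```bash
python3 -c "
from rig import ctrl
print(ctrl.job_done())"
```

```text
the job is handed in; nothing more can be done
None
```

The tray is homed and locked, and I handed the job in at about 17 s of the 72 s allowed. The interface gives no verdict.

- **Turning:** I turned the tray about 149° clockwise by lug0, in two goes with the hand re-seated in between. Pushes on the tray were mostly 2–5 N. Early on there were readings of 6.6 N and 8.5 N along the push. In those pushes the finger also bore down on the lug or tray with about 4.5 N, which I stopped by lifting slightly. I only read the force at the end of each move, so brief peaks in between were not seen.
- **Tooth catching:** I crept the last few degrees until the wrist picture showed the tooth dropped into the notch. A light 4 N check then moved the tool less than 0.5 mm, so I stopped there.
- **Locking:** I pressed the red tab until it stopped moving, at about 11.8 N. The pictures put its last inward travel at about 5.5 mm, where I expected roughly 6.5 mm. The tooth is almost at the bottom of the notch.
- **Last checks:** After I backed off, the tab had stayed in. The tin, jar and tweezers looked unmoved, and the hand was clear with force readings near zero.
- **What disagreed:** The hand picked up a few degrees of tilt from pushing. One picture estimate of the tab's position under load was about 10 mm off, so I relied on the contact position and the close-up pictures instead.

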